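# Put the kitchen things on the almirah top back in their trays

### The job

Tidy the things left about on the almirah top: stand both amber jars upright in the steel tray, lay the wooden spatula and the wooden spoon side by side lengthwise in the green tray, flat on its floor, and stand the pestle head down in its mortar. Set each thing down on its place rather than dropping it in, and leave the pot lid and the tumbler where they are.

Things in the scene. Friction and masses are not known exactly. Their poses are not given: they have to be found in the camera images.
- jar_red_mid (a point): Spice jar of amber plastic with a red ribbed screw cap, standing upright: body 52 mm across up to 62 mm, then a shoulder to the 49 mm cap; 89 mm tall in all, weighs 80 to 200 g. The point is on its axis half-way up, 44.5 mm above its underside; z points up through the cap.
- jar_white_mid (a point): Spice jar of amber plastic with a white ribbed screw cap, otherwise the same as the red-capped one: 52 mm across, 89 mm tall. The point is on its axis, 44.5 mm above its underside; z points up through the cap.
- spatula_mid (a point): Flat spatula of pale wood, 210 mm long, lying flat. x runs along it from handle to blade, z up. Handle straight, 18 mm wide and 14 mm thick, from x = -105 to +30 mm; flat blade 6 mm thick, widening over a neck from x = +17 mm and 50 mm wide from +44 to +105 mm. The point is on the handle, at mid-length and 7 mm above the underside, close to its balance point.
- spoon_mid (a point): Round-bowled spoon of dark wood, 206 mm long, lying flat with its bowl up. x runs along it from handle to bowl, z up. Handle 14 mm wide and 13 mm thick, from x = -103 to +60 mm; bowl 48 mm across and 15 mm high, centred at x = +79 mm. The point is on the handle, at mid-length and 6.5 mm above the underside, close to its balance point.
- pestle_mid (a point): Steel pestle, 134 mm tall, 250 g, standing upright on its flat grinding head (35 mm across, up to 22 mm above its underside). Shaft 16 mm across from 45 to 112 mm above the underside, then a 22 mm knob at the top. The point is on its axis half-way up, 67 mm above its underside; z points up to the knob.
- jar_tray: Loose open steel tray, 105 by 190 mm, 30 mm high (walls and floor 4 mm thick, inside 97 by 182 mm), with room for two jars in a row. Origin under its centre, y along its length, z up.
- tool_tray: Loose open green plastic tray, 140 by 260 mm, 30 mm high (walls and floor 4 mm thick, inside 132 by 252 mm), with room for two long utensils side by side. Origin under its centre, y along its length, z up.
- mortar: Loose steel mortar, 0.9 kg, a round cup 94 mm across the rim and 68 mm tall; inside it is 82 mm across at the rim and about 64 mm across at its flat floor, which lies 10 mm above its underside. Origin at the centre of its underside, z up.
- pot_lid: Round steel pot lid with a broad copper edge and underside and a black knob, 140 mm across, 45 mm high over the knob, lying knob up. A bystander. Origin at the centre of its underside.
- tumbler: Steel drinking tumbler standing upright, 70 mm across the rim, 85 mm tall. A bystander. Origin at the centre of its underside.
Things that resemble listed ones, but are neither listed nor needed, are in the scene too. What is shaped like the part that bears jar_red_mid but yellow is not meant.

How it is judged:
By the outcome, as a careful person would: the job done as asked, in the order asked, and still so for the second after the job is handed in, with the robot touching nothing.
It also fails if it takes over 131 s, if anything falls off the work surface, if the arm or the gripper's body presses on something with over 40 N, if the wrist force passes 120 N, or if a joint passes its speed limit or range.

### The arm

A 6-joint arm with a two-finger parallel gripper is mounted at the origin on the work surface. World frame = base frame: x ahead of the robot, y to its left, z up, the work surface at z = 0. Lengths are in m, angles in rad, forces in N, time in s.
With the tool pointing down it reaches from about 0.25 to 0.8 m from the base axis. Payload 3.9 kg.
Tool frame: the origin (TCP) lies at the very end of the fingers, on their centre line; the grasp point (between the pads) lies 19 mm behind it; z points along the fingers, x is the direction in which the jaws open and shut, and the axes are right-handed (so a half turn about z gives the same grasp; the last joint's range is limited). The gripper opens to 85 mm and grips with 20 to 120 N. Pads are 22 mm wide; open, the fingers measure 114 mm over their backs; the gripper's body (76 mm by 85 mm) begins 54 mm behind the grasp point. The pads swing forward as they close: fully open they stand 13 mm farther back than shut.
Start: joints at [-1.313, 0.26, -0.138, 1.173, 0, 1.571], TCP at [0.134, -0.508, 0.208] pointing down, gripper open.
Joint ranges: [-2.78, 2.78], [-0.83, 1.72], [-1.28, 1.37], [-1.9, 2.12], [-1.57, 1.48], [-3.14, 3.14]. Speed limits (rad/s): [2.57, 2.57, 3.14, 3.14, 3.14, 3.14].

### API

Orientations are given as a unit quaternion [x, y, z, w].
In Python, from station import env gives the robot as it stands.
- The arm moves only by the tool jog_arm, never from a script. Its argument "rows" is a list of rows, each an object of numbers: "jaw": the closure in counts, from 0 (fully open) to 255 (shut); "dx", "dy", "dz": the shift along the tool's x, y, z in m; "twist": the turn about the tool's z in rad. In form: [{"jaw": .., "dx": .., "dy": .., "dz": .., "twist": ..}, ...]. A call has exactly 5 rows; each row is the pose to reach, as a shift and turn from the pose commanded when the call began, along the tool's axes at that moment; what a row does not reach only later rows make up. A row lasts 1/10 s, in which the tool goes at most 50 mm and 8.59 degrees, less where a joint would pass 70% of its speed; a pose out of reach is approached as far as the arm can. A call with a gripper value outside its range is refused whole. The fingers move at their own pace and stop on an object; "force" is the grip in N (left out, the last holds). Time passes only in rows, so rows that repeat a pose let the fingers close, or fill a call up. It gives the time, the measured TCP pose, the force and the opening at its end, in the units of the state.
- env.state(): the state, without advancing time (a new reading comes with each control period).
- env.capture(name): name is "scene" or "side" or "wrist"; returns a dict with "color" (384x512x3 uint8, blue, green, red), "range_z" (384x512 float32, m along the optical axis (not along the pixel's ray), 0 where there is no reading), "fx", "fy", "cx", "cy" (pixels), "camera_from_world" (4x4, takes a point from world to camera coordinates); the wrist camera has in their place "mount" (4x4, takes a point from camera to tool coordinates, whose origin is the TCP and whose axes are the tool frame's). Camera axes: x right, y up, looking along -z (the intrinsics and any distortion apply to the point x, -y, -z); pixel columns grow to the right and rows downward; lengths in m; the calibration is good to about 2 mm. A picture is of the moment at which its call begins: read the wrist's pose just before it.
- env.hand_in(): hands the job in, once; it reports no verdict.
Trained networks look in a picture, given as the dict that the camera call returned (one of the last four; its "shot" number tells which), for a name from the list of things; names that differ only in an ending like _2 or _b are one class to them, and where a whole thing is asked for, a point or a joint stands for the part that bears it (a point fixed in the world has none). Each returns a list of dicts, best first, with "confidence" (0 to 1); they miss things now and then, are a little off and sometimes report something else, mostly with a low value. They report only what shows in the picture. A call takes as long as a camera call. They do not tell look-alikes from the thing itself.
- env.find_in(picture, label): "centre" ([x, y, z] in m, in the coordinates of the camera as it stood for that picture, good to about 4 mm: the middle of the surface that is visible of it).
- env.regions_of(picture, label): "mask" (384x512 bool, what is visible of it).
- env.tip_of(picture, label): "centre" ([x, y, z] in m, in the coordinates of the camera as it stood for that picture, good to about 4 mm: a listed point, or the origin of a listed thing).
The state is a dict: "t": time; "joints": joint angles; "qvel": joint speeds; "effort": joint torques, N m; "tcp_pos": TCP position; "eef_rot": TCP orientation; "wrist_force": force on the tool from outside, world axes, zero at the start; "moment": the same for the moment, N m; "finger_gap": opening from 0.0 (shut) to 1.0 (fully open).
Only numpy, scipy, OpenCV 4.12 (cv2) and the standard library are available. Lean on these libraries where they do the work, as an engineer would, in place of code of your own. Each camera call takes 0.05 s, during which the arm holds its last target.

## Working session

There is one attempt and no reset: what is moved stays moved. The work goes in short steps, Python scripts to look and compute and a tool call to move; the robot and the scene stay as the last step left them, time stands still between calls to the robot, and variables do not carry over. Pictures are saved under pics/ and viewed, and the job is handed in when it is done.

Besides the shell and the picture viewer there is one more tool, called after ">>>" by a JSON object that holds its "name" and its "arguments", one argument or row to a line. jog_arm: Moves the arm, as the interface text tells. Its arguments: {"type":"object","properties":{"rows":{"type":"array"},"force":{"type":"number"}},"required":["rows"]}

```bash
ls; mkdir -p pics; cat > h.py <<'E'
import numpy as np, cv2
from station import env
def shot(name,tag):
    c=env.capture(name); cv2.imwrite(f'pics/{tag}.png',c['color']); return c
def Ru(q):
    from scipy.spatial.transform import Rotation as R
    return R.from_quat(q).as_matrix()
def wfc(c,st=None):
    if 'camera_from_world' in c: return np.linalg.inv(np.array(c['camera_from_world']))
    T=np.eye(4);T[:3,:3]=Ru(st['eef_rot']);T[:3,3]=st['tcp_pos'];return T@np.array(c['mount'])
def cloud(c,W):
    z=c['range_z'];v,u=np.mgrid[0:z.shape[0],0:z.shape[1]]
    X=(u-c['cx'])/c['fx']*z;Y=-(v-c['cy'])/c['fy']*z
    P=np.stack([X,Y,-z,np.ones_like(z)],-1)@W.T
    P=P[...,:3];P[z<=0]=np.nan;return P
def w(W,p): return (W@np.r_[p,1])[:3]
E
python3 - <<'E'
from h import *
s=env.state();print(s)
c=shot('scene','sc0');W=wfc(c);print([ (k,c[k]) for k in c if k not in('color','range_z')])
for l in 'jar_red_mid jar_white_mid spatula_mid spoon_mid pestle_mid jar_tray tool_tray mortar pot_lid tumbler'.split():
    for d in env.tip_of(c,l): print(l,w(W,d['centre']).round(3),round(d['confidence'],2))
d=shot('side','sd0');W=wfc(d)
for l in 'jar_red_mid jar_white_mid spatula_mid spoon_mid pestle_mid jar_tray tool_tray mortar pot_lid tumbler'.split():
    for e in env.tip_of(d,l): print('side',l,w(W,e['centre']).round(3),round(e['confidence'],2))
E
```

```text
pics
{'t': 0.0, 'joints': array([-1.31297725e+00,  2.60670501e-01, -1.39393118e-01,  1.17271688e+00,
        5.63999011e-06,  1.57079476e+00]), 'qvel': array([-0.00120822, -0.00016874, -0.00054645, -0.00049759,  0.00151646,
        0.00023369]), 'effort': array([ 1.63783261e-03, -4.05682182e+01,  2.53920060e+01,  1.88472506e-02,
        1.77346760e-04,  2.31682679e-05]), 'tcp_pos': array([ 0.13367197, -0.50692543,  0.20736296]), 'eef_rot': array([ 7.92140327e-01, -6.10338200e-01, -7.84149800e-04, -6.07743482e-04]), 'wrist_force': array([-0.88433263,  0.14763759, -0.84625297]), 'moment': array([-0.01609407, -0.01279542,  0.0339217 ]), 'finger_gap': 0.9992046612584325}
[('fx', 467.93534504221134), ('fy', 467.93534504221134), ('cx', 250.44811664963365), ('cy', 190.89131105363842), ('camera_from_world', array([[-0.67792988,  0.73494465, -0.01635333,  0.40069015],
       [-0.54513023, -0.48766723,  0.68191913,  0.27185425],
       [ 0.49319784,  0.47120805,  0.73124474, -1.56177986],
       [ 0.        ,  0.        ,  0.        ,  1.        ]])), ('shot', 1)]
jar_red_mid [ 0.433 -0.037  0
[... 427 characters left out ...]
ler [ 0.785  0.17  -0.005] 0.82
side jar_red_mid [0.452 0.052 0.043] 0.86
side jar_red_mid [ 0.505 -0.119  0.047] 0.86
side jar_red_mid [ 0.433 -0.041  0.042] 0.68
side jar_white_mid [ 0.418 -0.392  0.043] 0.58
side spatula_mid [ 0.373 -0.21   0.003] 0.63
side spoon_mid [0.391 0.209 0.007] 0.7
side pestle_mid [0.431 0.401 0.068] 0.82
side jar_tray [ 0.586 -0.293 -0.002] 0.69
side jar_tray [ 0.42  -0.391  0.044] 0.58
side jar_tray [0.393 0.21  0.007] 0.46
side tool_tray [0.608 0.307 0.003] 0.88
side tool_tray [ 0.433 -0.041  0.041] 0.71
side mortar [ 0.6   -0.002 -0.   ] 0.66
side pot_lid [ 0.789 -0.122  0.001] 0.6
side pot_lid [0.606 0.306 0.002] 0.37
side tumbler [ 0.788  0.168 -0.001] 0.75
```

View pics/sc0.png

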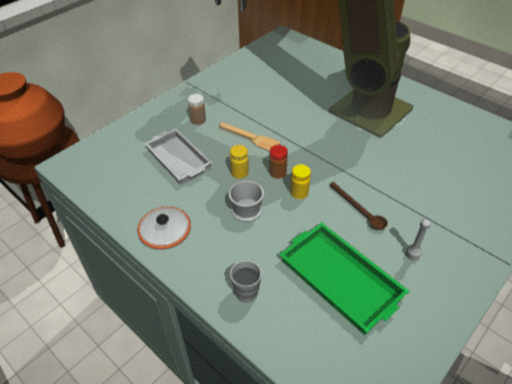

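View pics/sd0.png

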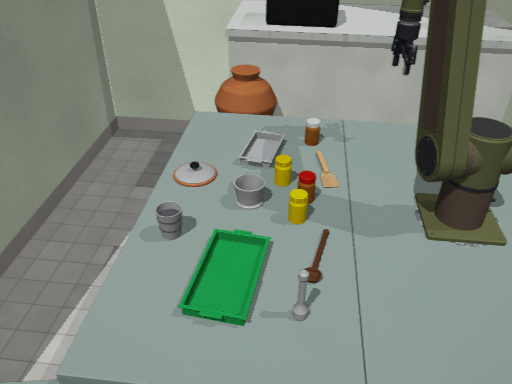

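Scene: jar-class candidates are yellow (239,161), red (278,161), yellow (301,181). The one with the red cap on amber at (278,161) fits. The white-capped jar is at (197,108). I'll confirm with a crop and measure poses.

```bash
python3 - <<'E'
from h import *
C={n:env.capture(n) for n in('scene','side')}
s=C['scene']['color']; cv2.imwrite('pics/crop0.png',np.hstack([cv2.resize(s[80:210,170:330],None,fx=2.4,fy=2.4,interpolation=2),cv2.resize(C['side']['color'][110:240,260:420],None,fx=2.4,fy=2.4,interpolation=2)]))
for n,c in C.items():
    W=wfc(c);P=cloud(c,W)
    flat=P[(abs(P[...,2])<.015)]; print(n,'table z',np.nanmedian(flat[:,2]))
    for l in 'spatula_mid spoon_mid jar_tray tool_tray jar_red_mid jar_white_mid mortar pestle_mid'.split():
        for r in env.regions_of(c,l):
            m=r['mask'];Q=P[m];Q=Q[~np.isnan(Q[:,0])]
            if l in('spatula_mid','spoon_mid'): Q=Q[Q[:,2]>.002]
            elif 'tray' in l or l=='mortar': Q=Q[Q[:,2]>.02]
            if len(Q)<10: continue
            (cx,cy),(a,b),an=cv2.minAreaRect(Q[:,:2].astype(np.float32)*1000)
            mu=Q.mean(0);w_,v=np.linalg.eigh(np.cov(Q[:,:2].T));
            print(n,l,round(r['confidence'],2),'rect',round(cx),round(cy),round(a),round(b),round(an,1),'pca',np.degrees(np.arctan2(v[1,1],v[0,1])).round(1),'mean',mu.round(3),'z',Q[:,2].min().round(3),Q[:,2].max().round(3),'px',np.argwhere(m).mean(0).round())
E
```

```text
scene table z 0.0003578375635859832
scene spatula_mid 0.64 rect 372 -218 45 201 9.5 pca 103.2 mean [ 0.374 -0.202  0.009] z 0.002 0.02 px [136. 250.]
scene spoon_mid 0.57 rect 382 211 201 58 73.1 pca 80.3 mean [0.396 0.224 0.01 ] z 0.002 0.019 px [209. 362.]
scene jar_tray 0.93 rect 589 -296 222 117 80.8 pca 80.3 mean [ 0.586 -0.296  0.029] z 0.02 0.036 px [155. 178.]
scene tool_tray 0.86 rect 607 306 290 154 84.1 pca 83.9 mean [0.604 0.316 0.029] z 0.02 0.035 px [277. 344.]
scene jar_red_mid 0.95 rect 456 61 51 52 41.4 pca 127.5 mean [0.465 0.066 0.058] z -0.003 0.093 px [181. 300.]
scene jar_red_mid 0.8 rect 390 -58 150 49 25.8 pca -160.3 mean [ 0.441 -0.031  0.057] z -0.003 0.093 px [161. 278.]
scene jar_red_mid 0.66 rect 472 -155 155 54 45.6 pca 50.4 mean [ 0.516 -0.112  0.056] z -0.003 0.094 px [161. 239.]
scene jar_red_mid 0.53 rect 387 209 203 47 73.1 pca 80.3 mean [0.396 0.227 0.009] z -0.004 0.019 px [209. 362.]
scene jar_white_mid 0.73 rect 410 -387 47 77 88.9 pca 148.1 mean [ 0.429 -0.381  0.055] z 0.001 0.094 px [109. 197.]
scene mortar 0.81 rect 598 -9 92 92 66.3 pca -13
[... 1050 characters left out ...]
.105  0.054] z 0.0 0.093 px [170. 283.]
side jar_red_mid 0.78 rect 452 65 48 48 55.8 pca -176.4 mean [0.451 0.075 0.055] z -0.0 0.092 px [206. 298.]
side jar_red_mid 0.61 rect 432 -32 47 49 41.2 pca 173.6 mean [ 0.428 -0.025  0.067] z 0.007 0.092 px [183. 308.]
side jar_red_mid 0.21 rect 431 405 33 27 0.4 pca 178.0 mean [0.431 0.407 0.064] z 0.003 0.136 px [297. 302.]
side jar_white_mid 0.72 rect 397 -479 240 51 77.0 pca 73.1 mean [ 0.417 -0.378  0.052] z -0.003 0.093 px [131. 313.]
side mortar 0.86 rect 596 -7 94 90 87.0 pca 97.0 mean [ 0.596 -0.008  0.049] z 0.02 0.071 px [191. 249.]
side pestle_mid 0.63 rect 433 374 33 90 4.3 pca 78.2 mean [0.431 0.406 0.062] z -0.003 0.136 px [298. 302.]
```

View pics/crop0.png

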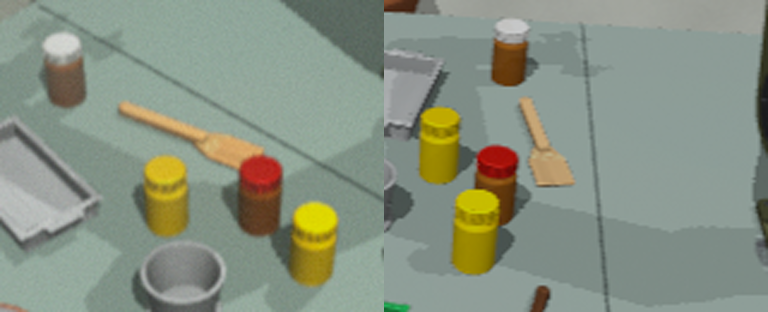

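The crop confirms the target: a red cap on an amber body at scene (278,161), between the two all-yellow jars. Next I'll write a planning helper and move over it.

```bash
cat >> h.py <<'E'
from math import *
def head(s):
    R=Ru(s['eef_rot']); return degrees(atan2(R[1,0],R[0,0]))
def info():
    s=env.state();R=Ru(s['eef_rot'])
    print('t',round(s['t'],2),'tcp',np.round(s['tcp_pos'],4),'head',round(head(s),1),'tilt',round(degrees(acos(-R[2,2])),2),'gap',round(s['finger_gap'],3),'F',np.round(s['wrist_force'],1),'q',np.round(s['joints'],2)); return s
def plan(*tg,vmax=.235,amax=.7):
    """targets (x,y,z,head) -> calls of deltas in the tool axes (tool assumed pointing down)"""
    s=info();p=np.array(s['tcp_pos']);h=head(s);k=0
    for t in tg:
        d=np.array(t[:3])-p; a=(t[3]-h+90)%180-90 if len(t)<5 else t[3]-h
        n=max(1,ceil(np.linalg.norm(d)/vmax),ceil(abs(radians(a))/amax))
        for i in range(n):
            x=np.array([cos(radians(h)),sin(radians(h))]);y=np.array([sin(radians(h)),-cos(radians(h))])
            e=d/n; k+=1
            print(k,'dx %.4f dy %.4f dz %.4f twist %.3f'%(e[:2]@x,e[:2]@y,-e[2],-radians(a/n)),'->',(p+e).round(3),round(h+a/n,1))
            p=p+e;h+=a/n
E
python3 -c "
from h import *
plan((.42,-.039,.2,10))"
```

```text
t 2.0 tcp [ 0.1339 -0.5076  0.2082] head -75.2 tilt 0.0 gap 1.001 F [ 0.  -1.  -0.2] q [-1.31  0.26 -0.14  1.17  0.    1.57]
1 dx -0.1267 dy -0.1321 dz 0.0027 twist -0.496 -> [ 0.229 -0.351  0.205] -46.8
2 dx -0.0486 dy -0.1764 dz 0.0027 twist -0.496 -> [ 0.325 -0.195  0.203] -18.4
3 dx 0.0412 dy -0.1783 dz 0.0027 twist -0.496 -> [ 0.42  -0.039  0.2  ] 10.0
```

>>> {"name": "jog_arm", "arguments": {
  "rows": [
    {"jaw": 0, "dx": -0.025, "dy": -0.026, "dz": 0, "twist": -0.1},
    {"jaw": 0, "dx": -0.05, "dy": -0.053, "dz": 0, "twist": -0.2},
    {"jaw": 0, "dx": -0.076, "dy": -0.079, "dz": 0, "twist": -0.3},
    {"jaw": 0, "dx": -0.101, "dy": -0.106, "dz": 0, "twist": -0.4},
    {"jaw": 0, "dx": -0.127, "dy": -0.132, "dz": 0.003, "twist": -0.5}
  ],
  "force": 40
}}

```text
t: 2.5
tcp_pos: [0.2299, -0.3503, 0.2056]
eef_rot: [0.919, -0.394, 0.001, 0.0]
wrist_force: [1.3, -0.6, 0.6]
finger_gap: 1.005
```

>>> {"name": "jog_arm", "arguments": {
  "rows": [
    {"jaw": 0, "dx": -0.01, "dy": -0.035, "dz": 0, "twist": -0.1},
    {"jaw": 0, "dx": -0.02, "dy": -0.07, "dz": 0, "twist": -0.2},
    {"jaw": 0, "dx": -0.03, "dy": -0.105, "dz": 0, "twist": -0.3},
    {"jaw": 0, "dx": -0.04, "dy": -0.14, "dz": 0, "twist": -0.4},
    {"jaw": 0, "dx": -0.049, "dy": -0.176, "dz": 0.003, "twist": -0.5}
  ]
}}

```text
t: 3.0
tcp_pos: [0.324, -0.1935, 0.2027]
eef_rot: [0.988, -0.154, 0.001, 0.0]
wrist_force: [0.5, 0.7, -0.9]
finger_gap: 1.002
```

>>> {"name": "jog_arm", "arguments": {
  "rows": [
    {"jaw": 0, "dx": 0.01, "dy": -0.04, "dz": 0, "twist": -0.12},
    {"jaw": 0, "dx": 0.02, "dy": -0.08, "dz": 0, "twist": -0.24},
    {"jaw": 0, "dx": 0.03, "dy": -0.12, "dz": 0, "twist": -0.36},
    {"jaw": 0, "dx": 0.041, "dy": -0.16, "dz": 0, "twist": -0.48},
    {"jaw": 0, "dx": 0.041, "dy": -0.178, "dz": 0.003, "twist": -0.49}
  ]
}}

```text
t: 3.5
tcp_pos: [0.4198, -0.0354, 0.1997]
eef_rot: [0.996, 0.091, 0.002, -0.0]
wrist_force: [-0.4, -0.5, 0.1]
finger_gap: 1.001
```

```bash
python3 - <<'E'
from h import *
s=info()
c=shot('wrist','w0');W=wfc(c,s);print(c['mount'])
for l in ['jar_red_mid','spatula_mid']:
    for d in env.tip_of(c,l): print(l,w(W,d['centre']).round(3),round(d['confidence'],2))
P=cloud(c,W);col=c['color'].astype(int)
m=(P[...,2]>.08)&(P[...,2]<.1)&(col[...,2]>2*col[...,1])
Q=P[m];print(m.sum(),np.nanmedian(Q,0),cv2.minEnclosingCircle(Q[:,:2].astype(np.float32)))
E
```

```text
t 3.5 tcp [ 0.4198 -0.0354  0.1997] head 10.4 tilt 0.17 gap 1.001 F [-0.4 -0.5  0.1] q [-0.08  0.08 -0.38  1.1   0.    1.3 ]
[[ 9.99999869e-01 -5.01127063e-04  1.03642899e-04 -1.41761837e-04]
 [-4.53484697e-04 -9.61653340e-01 -2.74267477e-01 -7.00113542e-02]
 [ 2.37111395e-04  2.74267394e-01 -9.61653441e-01 -1.65555265e-01]
 [ 0.00000000e+00  0.00000000e+00  0.00000000e+00  1.00000000e+00]]
jar_red_mid [ 0.437 -0.036  0.044] 0.85
jar_red_mid [ 0.506 -0.121  0.039] 0.77
spatula_mid [ 0.371 -0.215  0.011] 0.97
1484 [ 0.43152412 -0.03511337  0.08876082] ((0.4316193759441376, -0.035842083394527435), 0.02391628548502922)
```

View pics/w0.png

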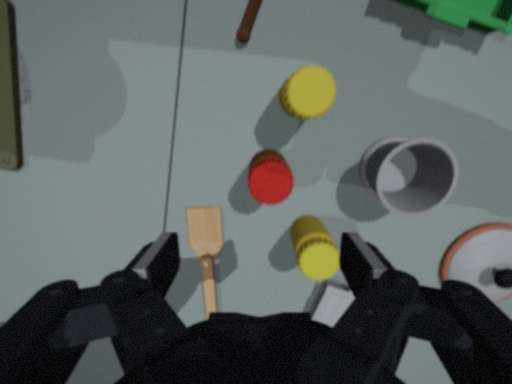

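Wrist view: the red cap is at (270,183), with yellow jars at (308,92) and (318,250). Fitted jar position is (0.432,-0.036).

```bash
python3 - <<'E'
from h import *
plan((.432,-.0365,.03,10))
E
```

```text
t 3.65 tcp [ 0.4171 -0.0372  0.199 ] head 10.3 tilt 0.04 gap 0.998 F [-0.7  0.1  0. ] q [-0.09  0.08 -0.38  1.1  -0.    1.3 ]
1 dx 0.0148 dy 0.0020 dz 0.1690 twist 0.005 -> [ 0.432 -0.036  0.03 ] 10.0
```

>>> {"name": "jog_arm", "arguments": {
  "rows": [
    {"jaw": 0, "dx": 0.015, "dy": 0.002, "dz": 0.04, "twist": 0},
    {"jaw": 0, "dx": 0.015, "dy": 0.002, "dz": 0.08, "twist": 0},
    {"jaw": 0, "dx": 0.015, "dy": 0.002, "dz": 0.12, "twist": 0},
    {"jaw": 0, "dx": 0.015, "dy": 0.002, "dz": 0.15, "twist": 0},
    {"jaw": 0, "dx": 0.015, "dy": 0.002, "dz": 0.169, "twist": 0}
  ]
}}

```text
t: 4.15
tcp_pos: [0.4299, -0.0384, 0.0282]
eef_rot: [0.996, 0.087, -0.002, -0.0]
wrist_force: [0.9, -0.2, -0.8]
finger_gap: 1.001
```

>>> {"name": "jog_arm", "arguments": {
  "rows": [
    {"jaw": 110, "dx": 0, "dy": 0, "dz": 0, "twist": 0},
    {"jaw": 150, "dx": 0, "dy": 0, "dz": 0, "twist": 0},
    {"jaw": 160, "dx": 0, "dy": 0, "dz": 0, "twist": 0},
    {"jaw": 160, "dx": 0, "dy": 0, "dz": 0, "twist": 0},
    {"jaw": 160, "dx": 0, "dy": 0, "dz": 0, "twist": 0}
  ],
  "force": 40
}}

```text
t: 4.65
tcp_pos: [0.4329, -0.0379, 0.0317]
eef_rot: [0.996, 0.088, 0.001, 0.001]
wrist_force: [-2.6, -1.5, 7.4]
finger_gap: 0.572
```

```bash
python3 - <<'E'
from h import *
plan((.432,-.037,.175,10),(.594,-.2505,.175,-9))
E
```

```text
t 4.65 tcp [ 0.4329 -0.0379  0.0317] head 10.1 tilt 0.14 gap 0.572 F [-2.6 -1.5  7.4] q [-0.09  0.27 -0.65  0.65 -0.    1.31]
1 dx -0.0008 dy -0.0010 dz -0.1433 twist 0.002 -> [ 0.432 -0.037  0.175] 10.0
2 dx 0.0612 dy 0.1192 dz -0.0000 twist 0.166 -> [ 0.513 -0.144  0.175] 0.5
3 dx 0.0801 dy 0.1075 dz -0.0000 twist 0.166 -> [ 0.594 -0.25   0.175] -9.0
```

>>> {"name": "jog_arm", "arguments": {
  "rows": [
    {"jaw": 160, "dx": 0, "dy": 0, "dz": -0.015, "twist": 0},
    {"jaw": 160, "dx": 0, "dy": 0, "dz": -0.045, "twist": 0},
    {"jaw": 160, "dx": 0, "dy": 0, "dz": -0.085, "twist": 0},
    {"jaw": 160, "dx": 0, "dy": 0, "dz": -0.12, "twist": 0},
    {"jaw": 160, "dx": 0, "dy": 0, "dz": -0.143, "twist": 0}
  ]
}}

```text
t: 5.15
tcp_pos: [0.4338, -0.0373, 0.1766]
eef_rot: [0.996, 0.088, 0.002, 0.0]
wrist_force: [0.7, 0.2, -1.7]
finger_gap: 0.57
```

```bash
python3 - <<'E'
from h import *
s=info()
c=shot('side','sd1');W=wfc(c);P=cloud(c,W)
for d in env.tip_of(c,'jar_red_mid'): print(w(W,d['centre']).round(3),round(d['confidence'],2))
cv2.imwrite('pics/sd1c.png',cv2.resize(c['color'][60:250,230:400],None,fx=3,fy=3))
E
```

```text
t 5.15 tcp [ 0.4338 -0.0373  0.1766] head 10.1 tilt 0.29 gap 0.57 F [ 0.7  0.2 -1.7] q [-0.09  0.12 -0.4   1.04  0.    1.31]
[ 0.506 -0.118  0.049] 0.84
[0.455 0.054 0.042] 0.79
[ 0.433 -0.04   0.189] 0.67
```

View pics/sd1c.png

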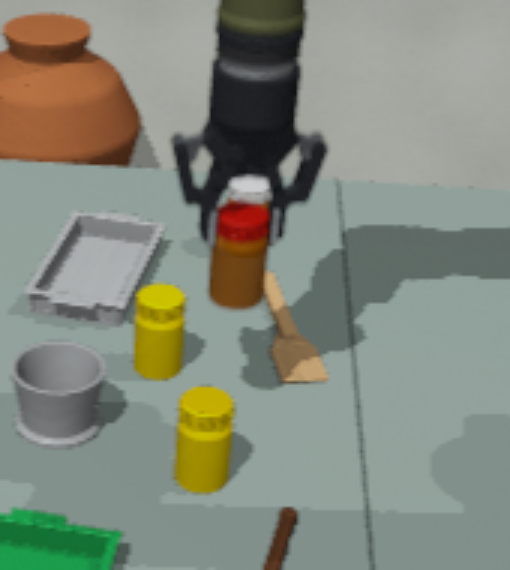

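The jar is held upright, with its middle at z 0.189, so the tip is about 32 mm above its underside. On to the tray.

>>> {"name": "jog_arm", "arguments": {
  "rows": [
    {"jaw": 160, "dx": 0.012, "dy": 0.022, "dz": 0, "twist": 0.03},
    {"jaw": 160, "dx": 0.024, "dy": 0.046, "dz": 0, "twist": 0.06},
    {"jaw": 160, "dx": 0.036, "dy": 0.07, "dz": 0, "twist": 0.1},
    {"jaw": 160, "dx": 0.048, "dy": 0.095, "dz": 0, "twist": 0.13},
    {"jaw": 160, "dx": 0.061, "dy": 0.119, "dz": 0, "twist": 0.17}
  ]
}}

```text
t: 5.75
tcp_pos: [0.5129, -0.1443, 0.1717]
eef_rot: [1.0, 0.003, -0.001, -0.0]
wrist_force: [-0.3, -0.7, -1.5]
finger_gap: 0.577
```

>>> {"name": "jog_arm", "arguments": {
  "rows": [
    {"jaw": 160, "dx": 0.02, "dy": 0.026, "dz": 0, "twist": 0.04},
    {"jaw": 160, "dx": 0.04, "dy": 0.052, "dz": 0, "twist": 0.08},
    {"jaw": 160, "dx": 0.06, "dy": 0.078, "dz": 0, "twist": 0.12},
    {"jaw": 160, "dx": 0.074, "dy": 0.099, "dz": 0, "twist": 0.16},
    {"jaw": 160, "dx": 0.08, "dy": 0.107, "dz": 0, "twist": 0.16}
  ]
}}

```text
t: 6.25
tcp_pos: [0.5946, -0.2519, 0.171]
eef_rot: [0.997, -0.077, -0.001, -0.0]
wrist_force: [0.0, 0.9, -1.1]
finger_gap: 0.569
```

```bash
python3 - <<'E'
from h import *
c=env.capture('side')
s=info()
c=shot('wrist','w1');W=wfc(c,s);P=cloud(c,W)
for l in ['jar_red_mid','jar_tray']:
    for d in env.tip_of(c,l): print(l,w(W,d['centre']).round(3),round(d['confidence'],2))
for r in env.regions_of(c,'jar_tray'):
    Q=P[r['mask']];Q=Q[(Q[:,2]>.022)&(Q[:,2]<.04)];print(r['confidence'],cv2.minAreaRect(Q[:,:2].astype(np.float32)*1000),Q[:,2].max())
plan((.595,-.2505,.07,-9),(.595,-.2505,.036,-9))
E
```

```text
t 6.3 tcp [ 0.5949 -0.2521  0.1711] head -8.8 tilt 0.05 gap 0.567 F [ 1.9 -1.1 -1.6] q [-0.4   0.49  0.11  1.2  -0.    1.32]
jar_red_mid [ 0.508 -0.125  0.039] 0.88
0.58 ((596.7229614257812, -251.09201049804688), (127.83204650878906, 114.95834350585938), 80.61392211914062) 0.03214388802538076
t 6.5 tcp [ 0.5928 -0.2488  0.1726] head -8.7 tilt 0.13 gap 0.576 F [-0.5  0.7 -2.3] q [-0.4   0.48  0.11  1.2   0.    1.33]
1 dx 0.0024 dy 0.0013 dz 0.1026 twist 0.005 -> [ 0.595 -0.25   0.07 ] -9.0
2 dx 0.0000 dy 0.0000 dz 0.0340 twist -0.000 -> [ 0.595 -0.25   0.036] -9.0
```

View pics/w1.png

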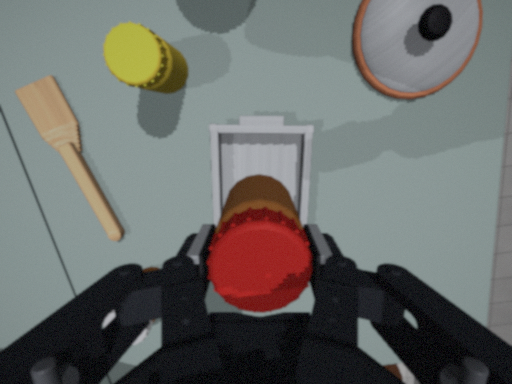

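Wrist view: tray below with its end tab at (262,122), the jar centred between the walls (x 213–310). Lowering.

>>> {"name": "jog_arm", "arguments": {
  "rows": [
    {"jaw": 160, "dx": 0.002, "dy": 0.001, "dz": 0.03, "twist": 0},
    {"jaw": 160, "dx": 0.002, "dy": 0.001, "dz": 0.06, "twist": 0},
    {"jaw": 160, "dx": 0.002, "dy": 0.001, "dz": 0.09, "twist": 0},
    {"jaw": 160, "dx": 0.002, "dy": 0.001, "dz": 0.112, "twist": 0},
    {"jaw": 160, "dx": 0.002, "dy": 0.001, "dz": 0.122, "twist": 0}
  ]
}}

```text
t: 7.0
tcp_pos: [0.5933, -0.2493, 0.0491]
eef_rot: [0.997, -0.076, -0.002, -0.001]
wrist_force: [-0.7, 0.3, -1.7]
finger_gap: 0.569
```

```bash
python3 - <<'E'
from h import *
env.capture('side')
s=info()
c=shot('side','sd2');W=wfc(c);P=cloud(c,W);c2=c
for d in env.tip_of(c,'jar_red_mid'): print(w(W,d['centre']).round(3),round(d['confidence'],2))
s=info()
cv2.imwrite('pics/sd2c.png',cv2.resize(c['color'][90:200,220:340],None,fx=5,fy=5,interpolation=2))
for r in env.regions_of(c2,'jar_red_mid'):
    Q=P[r['mask']]; print(np.nanmedian(Q,0),np.nanpercentile(Q[:,2],[1,99]))
E
```

```text
t 7.05 tcp [ 0.5932 -0.2494  0.0484] head -8.7 tilt 0.3 gap 0.571 F [-0.1 -0.5 -3. ] q [-0.4   0.56 -0.09  0.93  0.    1.32]
[ 0.504 -0.118  0.047] 0.83
[0.456 0.058 0.044] 0.81
[ 0.593 -0.254  0.06 ] 0.7
[ 0.59  -0.297 -0.001] 0.41
t 7.15 tcp [ 0.5953 -0.2506  0.0514] head -8.7 tilt 0.04 gap 0.571 F [ 1.   0.2 -2.1] q [-0.4   0.56 -0.08  0.93  0.    1.32]
[ 0.58904142 -0.23034355  0.07273507] [0.01974317 0.10927119]
[0.45154836 0.07678613 0.05573512] [-0.00147338  0.09162322]
[ 0.50472121 -0.10285843  0.05510805] [-0.00090516  0.09093153]
[0.60939096 0.31523561 0.00470519] [0.00029557 0.03206473]
```

View pics/sd2c.png

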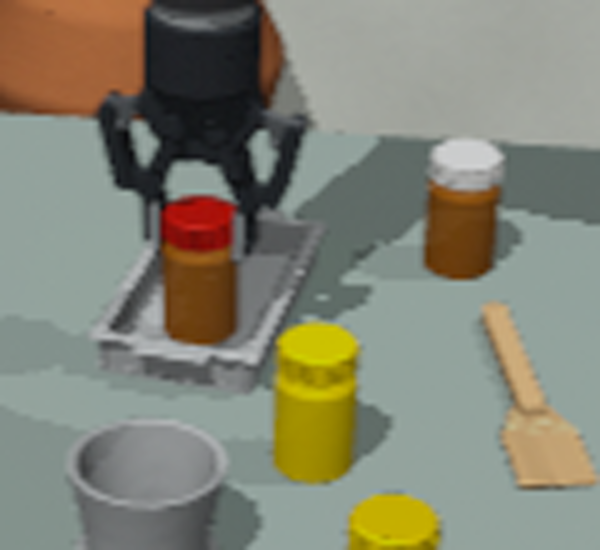

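The jar is inside the tray walls, with its bottom about 12–15 mm above the floor. I'll lower slowly, watching the force.

>>> {"name": "jog_arm", "arguments": {
  "rows": [
    {"jaw": 160, "dx": 0, "dy": 0, "dz": 0.004, "twist": 0},
    {"jaw": 160, "dx": 0, "dy": 0, "dz": 0.008, "twist": 0},
    {"jaw": 160, "dx": 0, "dy": 0, "dz": 0.01, "twist": 0},
    {"jaw": 160, "dx": 0, "dy": 0, "dz": 0.011, "twist": 0},
    {"jaw": 160, "dx": 0, "dy": 0, "dz": 0.012, "twist": 0}
  ]
}}

```text
t: 7.7
tcp_pos: [0.5958, -0.2514, 0.0392]
eef_rot: [0.997, -0.076, 0.0, 0.0]
wrist_force: [0.6, -0.5, -1.7]
finger_gap: 0.574
```

>>> {"name": "jog_arm", "arguments": {
  "rows": [
    {"jaw": 160, "dx": 0, "dy": 0, "dz": 0.001, "twist": 0},
    {"jaw": 160, "dx": 0, "dy": 0, "dz": 0.001, "twist": 0},
    {"jaw": 160, "dx": 0, "dy": 0, "dz": 0.002, "twist": 0},
    {"jaw": 160, "dx": 0, "dy": 0, "dz": 0.002, "twist": 0},
    {"jaw": 160, "dx": 0, "dy": 0, "dz": 0.002, "twist": 0}
  ]
}}

```text
t: 8.2
tcp_pos: [0.5958, -0.2514, 0.0372]
eef_rot: [0.997, -0.076, -0.0, -0.0]
wrist_force: [-0.3, -0.1, -1.1]
finger_gap: 0.571
```

>>> {"name": "jog_arm", "arguments": {
  "rows": [
    {"jaw": 160, "dx": 0, "dy": 0, "dz": 0.001, "twist": 0},
    {"jaw": 160, "dx": 0, "dy": 0, "dz": 0.001, "twist": 0},
    {"jaw": 160, "dx": 0, "dy": 0, "dz": 0.002, "twist": 0},
    {"jaw": 160, "dx": 0, "dy": 0, "dz": 0.002, "twist": 0},
    {"jaw": 160, "dx": 0, "dy": 0, "dz": 0.002, "twist": 0}
  ]
}}

```text
t: 8.7
tcp_pos: [0.5958, -0.2514, 0.0359]
eef_rot: [0.997, -0.076, 0.0, 0.0]
wrist_force: [-3.0, 0.9, 4.4]
finger_gap: 0.569
```

Contact at +4.4 N; releasing.

>>> {"name": "jog_arm", "arguments": {
  "rows": [
    {"jaw": 90, "dx": 0, "dy": 0, "dz": 0, "twist": 0},
    {"jaw": 70, "dx": 0, "dy": 0, "dz": 0, "twist": 0},
    {"jaw": 60, "dx": 0, "dy": 0, "dz": 0, "twist": 0},
    {"jaw": 60, "dx": 0, "dy": 0, "dz": 0, "twist": 0},
    {"jaw": 60, "dx": 0, "dy": 0, "dz": -0.01, "twist": 0}
  ]
}}

```text
t: 9.2
tcp_pos: [0.5945, -0.2508, 0.044]
eef_rot: [0.997, -0.076, -0.002, -0.001]
wrist_force: [-0.1, 0.5, -0.3]
finger_gap: 0.762
```

```bash
python3 - <<'E'
from h import *
plan((.595,-.2505,.18,-9),(.42,-.393,.18,60))
E
```

```text
t 9.2 tcp [ 0.5945 -0.2508  0.044 ] head -8.8 tilt 0.18 gap 0.762 F [-0.1  0.5 -0.3] q [-0.4   0.57 -0.09  0.92  0.    1.32]
1 dx 0.0004 dy -0.0004 dz -0.1360 twist 0.004 -> [ 0.595 -0.25   0.18 ] -9.0
2 dx -0.0753 dy 0.0841 dz -0.0000 twist -0.602 -> [ 0.507 -0.322  0.18 ] 25.5
3 dx -0.1097 dy 0.0266 dz -0.0000 twist -0.602 -> [ 0.42  -0.393  0.18 ] 60.0
```

>>> {"name": "jog_arm", "arguments": {
  "rows": [
    {"jaw": 60, "dx": 0, "dy": 0, "dz": -0.02, "twist": 0},
    {"jaw": 40, "dx": 0, "dy": 0, "dz": -0.055, "twist": 0},
    {"jaw": 0, "dx": 0, "dy": 0, "dz": -0.1, "twist": 0},
    {"jaw": 0, "dx": -0.02, "dy": 0.015, "dz": -0.13, "twist": 0},
    {"jaw": 0, "dx": -0.05, "dy": 0.038, "dz": -0.145, "twist": 0}
  ]
}}

```text
t: 9.7
tcp_pos: [0.5435, -0.2819, 0.1946]
eef_rot: [0.997, -0.075, 0.004, 0.001]
wrist_force: [0.3, -1.0, -0.5]
finger_gap: 1.001
```

```bash
python3 - <<'E'
from h import *
plan((.41,-.39,.2,-9))
E
```

```text
t 9.7 tcp [ 0.5435 -0.2819  0.1946] head -8.6 tilt 0.44 gap 1.001 F [ 0.3 -1.  -0.5] q [-0.48  0.41  0.05  1.2   0.    1.24]
1 dx -0.1158 dy 0.1269 dz -0.0054 twist 0.007 -> [ 0.41 -0.39  0.2 ] -9.0
```

>>> {"name": "jog_arm", "arguments": {
  "rows": [
    {"jaw": 0, "dx": -0.03, "dy": 0.033, "dz": 0, "twist": 0},
    {"jaw": 0, "dx": -0.06, "dy": 0.066, "dz": 0, "twist": 0},
    {"jaw": 0, "dx": -0.09, "dy": 0.099, "dz": 0, "twist": 0},
    {"jaw": 0, "dx": -0.116, "dy": 0.127, "dz": 0, "twist": 0},
    {"jaw": 0, "dx": -0.116, "dy": 0.127, "dz": 0, "twist": 0}
  ]
}}

```text
t: 10.2
tcp_pos: [0.4031, -0.3916, 0.1912]
eef_rot: [0.997, -0.079, -0.0, 0.001]
wrist_force: [0.3, 1.1, -0.2]
finger_gap: 0.993
```

```bash
cat >> h.py <<'E'
def wlook(tag,labels,fits=()):
    env.capture('side'); s=info(); c=shot('wrist',tag);W=wfc(c,s);P=cloud(c,W)
    for l in labels:
        for d in env.tip_of(c,l): print(l,w(W,d['centre']).round(3),round(d['confidence'],2))
    return c,W,P,s
E
python3 - <<'E'
from h import *
c,W,P,s=wlook('w2',['jar_white_mid','spatula_mid','jar_red_mid'])
m=(P[...,2]>.08)&(P[...,2]<.1)&(np.hypot(P[...,0]-.42,P[...,1]+.393)<.04)
Q=P[m];print(m.sum(),cv2.minEnclosingCircle(Q[:,:2].astype(np.float32)))
plan((.42,-.393,.03,-9))
E
```

```text
t 10.25 tcp [ 0.405  -0.3905  0.1912] head -9.0 tilt 0.06 gap 1.001 F [0.6 0.1 1. ] q [-0.77  0.33 -0.08  1.16  0.    0.96]
jar_white_mid [ 0.42  -0.394  0.045] 0.92
spatula_mid [ 0.371 -0.217  0.008] 0.68
jar_red_mid [ 0.598 -0.247  0.049] 0.91
jar_red_mid [ 0.369 -0.219  0.008] 0.16
1755 ((0.41957828402519226, -0.3926941454410553), 0.02560979686677456)
t 10.45 tcp [ 0.4076 -0.3886  0.1905] head -8.7 tilt 0.04 gap 1.002 F [-0.1  0.2  0.3] q [-0.76  0.33 -0.08  1.16  0.    0.96]
1 dx 0.0129 dy 0.0025 dz 0.1605 twist 0.005 -> [ 0.42  -0.393  0.03 ] -9.0
```

View pics/w2.png

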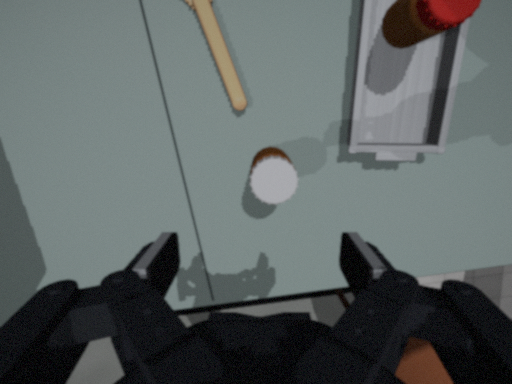

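Red jar stands in the tray; the white cap is at (274,182), world (0.420,-0.393). Descending and gripping.

>>> {"name": "jog_arm", "arguments": {
  "rows": [
    {"jaw": 0, "dx": 0.014, "dy": 0.002, "dz": 0.04, "twist": 0},
    {"jaw": 0, "dx": 0.014, "dy": 0.002, "dz": 0.08, "twist": 0},
    {"jaw": 0, "dx": 0.014, "dy": 0.002, "dz": 0.12, "twist": 0},
    {"jaw": 0, "dx": 0.014, "dy": 0.002, "dz": 0.15, "twist": 0},
    {"jaw": 0, "dx": 0.014, "dy": 0.002, "dz": 0.161, "twist": 0}
  ]
}}

```text
t: 10.95
tcp_pos: [0.4191, -0.3903, 0.0258]
eef_rot: [0.997, -0.075, -0.002, -0.002]
wrist_force: [-0.3, 0.7, -0.6]
finger_gap: 1.002
```

>>> {"name": "jog_arm", "arguments": {
  "rows": [
    {"jaw": 110, "dx": 0, "dy": 0, "dz": 0, "twist": 0},
    {"jaw": 150, "dx": 0, "dy": 0, "dz": 0, "twist": 0},
    {"jaw": 160, "dx": 0, "dy": 0, "dz": 0, "twist": 0},
    {"jaw": 160, "dx": 0, "dy": 0, "dz": 0, "twist": 0},
    {"jaw": 160, "dx": 0, "dy": 0, "dz": 0, "twist": 0}
  ],
  "force": 40
}}

```text
t: 11.45
tcp_pos: [0.4214, -0.3943, 0.0314]
eef_rot: [0.997, -0.076, 0.002, 0.001]
wrist_force: [-0.5, 0.3, 7.1]
finger_gap: 0.575
```

>>> {"name": "jog_arm", "arguments": {
  "rows": [
    {"jaw": 160, "dx": 0, "dy": 0, "dz": -0.015, "twist": 0},
    {"jaw": 160, "dx": 0, "dy": 0, "dz": -0.045, "twist": 0},
    {"jaw": 160, "dx": 0, "dy": 0, "dz": -0.075, "twist": 0},
    {"jaw": 160, "dx": 0, "dy": 0, "dz": -0.1, "twist": 0},
    {"jaw": 160, "dx": 0, "dy": 0, "dz": -0.11, "twist": 0}
  ]
}}

```text
t: 11.95
tcp_pos: [0.4216, -0.3948, 0.1425]
eef_rot: [0.997, -0.077, 0.002, 0.002]
wrist_force: [0.6, 0.3, -1.4]
finger_gap: 0.574
```

```bash
python3 - <<'E'
from h import *
plan((.581,-.3395,.14,-9))
E
```

```text
t 11.95 tcp [ 0.4216 -0.3948  0.1425] head -8.8 tilt 0.33 gap 0.574 F [ 0.6  0.3 -1.4] q [-0.75  0.38 -0.14  1.05  0.    0.97]
1 dx 0.1491 dy -0.0789 dz 0.0025 twist 0.004 -> [ 0.581 -0.34   0.14 ] -9.0
```

>>> {"name": "jog_arm", "arguments": {
  "rows": [
    {"jaw": 160, "dx": 0.037, "dy": -0.02, "dz": 0, "twist": 0},
    {"jaw": 160, "dx": 0.074, "dy": -0.04, "dz": 0, "twist": 0},
    {"jaw": 160, "dx": 0.11, "dy": -0.058, "dz": 0, "twist": 0},
    {"jaw": 160, "dx": 0.138, "dy": -0.073, "dz": 0, "twist": 0},
    {"jaw": 160, "dx": 0.149, "dy": -0.079, "dz": 0, "twist": 0}
  ]
}}

```text
t: 12.45
tcp_pos: [0.5821, -0.3364, 0.138]
eef_rot: [0.997, -0.075, 0.0, -0.0]
wrist_force: [-0.7, 0.9, -1.3]
finger_gap: 0.579
```

```bash
python3 - <<'E'
from h import *
c,W,P,s=wlook('w3',['jar_white_mid','jar_red_mid','jar_tray'])
plan((.581,-.3395,.05,-9))
E
```

```text
t 12.5 tcp [ 0.5826 -0.3362  0.138 ] head -8.6 tilt 0.08 gap 0.575 F [ 1.8  0.1 -1. ] q [-0.52  0.55  0.13  1.15  0.    1.2 ]
jar_tray [ 0.591 -0.293 -0.002] 0.91
t 12.7 tcp [ 0.5777 -0.3382  0.1388] head -8.8 tilt 0.11 gap 0.576 F [-0.5 -0.1 -1.8] q [-0.53  0.54  0.13  1.16 -0.    1.2 ]
1 dx 0.0035 dy 0.0007 dz 0.0888 twist 0.003 -> [ 0.581 -0.34   0.05 ] -9.0
```

View pics/w3.png

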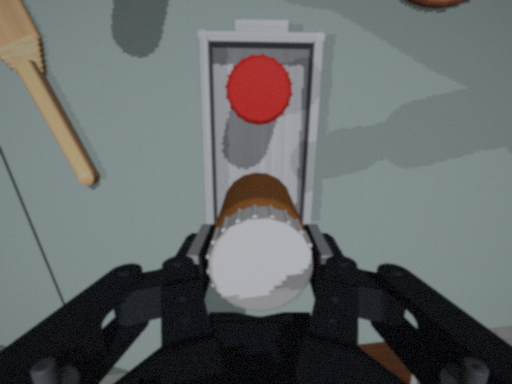

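Red jar upright in the tray (259,88), white held at (260,260) and centred on the tray. Lowering.

>>> {"name": "jog_arm", "arguments": {
  "rows": [
    {"jaw": 160, "dx": 0.002, "dy": 0.002, "dz": 0.03, "twist": 0},
    {"jaw": 160, "dx": 0.002, "dy": 0.002, "dz": 0.06, "twist": 0},
    {"jaw": 160, "dx": 0.002, "dy": 0.002, "dz": 0.08, "twist": 0},
    {"jaw": 160, "dx": 0.002, "dy": 0.002, "dz": 0.09, "twist": 0},
    {"jaw": 160, "dx": 0.002, "dy": 0.002, "dz": 0.096, "twist": 0}
  ]
}}

```text
t: 13.2
tcp_pos: [0.5795, -0.3406, 0.0426]
eef_rot: [0.997, -0.077, -0.001, -0.0]
wrist_force: [0.8, -0.2, -0.9]
finger_gap: 0.575
```

>>> {"name": "jog_arm", "arguments": {
  "rows": [
    {"jaw": 160, "dx": 0, "dy": 0, "dz": 0.001, "twist": 0},
    {"jaw": 160, "dx": 0, "dy": 0, "dz": 0.002, "twist": 0},
    {"jaw": 160, "dx": 0, "dy": 0, "dz": 0.004, "twist": 0},
    {"jaw": 160, "dx": 0, "dy": 0, "dz": 0.005, "twist": 0},
    {"jaw": 160, "dx": 0, "dy": 0, "dz": 0.005, "twist": 0}
  ]
}}

```text
t: 13.7
tcp_pos: [0.5813, -0.3402, 0.0385]
eef_rot: [0.997, -0.076, 0.0, 0.0]
wrist_force: [0.0, 0.6, -1.0]
finger_gap: 0.572
```

>>> {"name": "jog_arm", "arguments": {
  "rows": [
    {"jaw": 160, "dx": 0, "dy": 0, "dz": 0.001, "twist": 0},
    {"jaw": 160, "dx": 0, "dy": 0, "dz": 0.002, "twist": 0},
    {"jaw": 160, "dx": 0, "dy": 0, "dz": 0.002, "twist": 0},
    {"jaw": 160, "dx": 0, "dy": 0, "dz": 0.003, "twist": 0},
    {"jaw": 160, "dx": 0, "dy": 0, "dz": 0.003, "twist": 0}
  ]
}}

```text
t: 14.2
tcp_pos: [0.5811, -0.3402, 0.0356]
eef_rot: [0.997, -0.076, 0.0, 0.0]
wrist_force: [-0.3, -0.2, 0.2]
finger_gap: 0.572
```

>>> {"name": "jog_arm", "arguments": {
  "rows": [
    {"jaw": 160, "dx": 0, "dy": 0, "dz": 0.001, "twist": 0},
    {"jaw": 160, "dx": 0, "dy": 0, "dz": 0.001, "twist": 0},
    {"jaw": 160, "dx": 0, "dy": 0, "dz": 0.001, "twist": 0},
    {"jaw": 160, "dx": 0, "dy": 0, "dz": 0.001, "twist": 0},
    {"jaw": 160, "dx": 0, "dy": 0, "dz": 0.001, "twist": 0}
  ]
}}

```text
t: 14.7
tcp_pos: [0.5812, -0.3403, 0.0355]
eef_rot: [0.997, -0.076, 0.0, 0.0]
wrist_force: [-1.9, 1.1, 5.8]
finger_gap: 0.576
```

Contact (+5.8 N); releasing and rising.

>>> {"name": "jog_arm", "arguments": {
  "rows": [
    {"jaw": 90, "dx": 0, "dy": 0, "dz": 0, "twist": 0},
    {"jaw": 70, "dx": 0, "dy": 0, "dz": 0, "twist": 0},
    {"jaw": 60, "dx": 0, "dy": 0, "dz": 0, "twist": 0},
    {"jaw": 60, "dx": 0, "dy": 0, "dz": 0, "twist": 0},
    {"jaw": 60, "dx": 0, "dy": 0, "dz": -0.01, "twist": 0}
  ]
}}

```text
t: 15.2
tcp_pos: [0.5799, -0.3394, 0.0428]
eef_rot: [0.997, -0.076, -0.001, -0.001]
wrist_force: [1.7, -0.4, 0.0]
finger_gap: 0.764
```

>>> {"name": "jog_arm", "arguments": {
  "rows": [
    {"jaw": 60, "dx": 0, "dy": 0, "dz": -0.02, "twist": 0},
    {"jaw": 60, "dx": 0, "dy": 0, "dz": -0.055, "twist": 0},
    {"jaw": 60, "dx": 0, "dy": 0, "dz": -0.1, "twist": 0},
    {"jaw": 60, "dx": -0.02, "dy": 0, "dz": -0.13, "twist": 0},
    {"jaw": 100, "dx": -0.05, "dy": 0, "dz": -0.145, "twist": 0}
  ]
}}

```text
t: 15.7
tcp_pos: [0.5343, -0.3338, 0.1935]
eef_rot: [0.997, -0.076, 0.003, 0.002]
wrist_force: [-0.4, 0.1, 0.7]
finger_gap: 0.618
```

```bash
python3 - <<'E'
from h import *
plan((.37,-.215,.17,12))
E
```

```text
t 15.7 tcp [ 0.5343 -0.3338  0.1935] head -8.7 tilt 0.44 gap 0.618 F [-0.4  0.1  0.7] q [-0.56  0.44  0.1   1.22  0.    1.16]
1 dx -0.1804 dy -0.0926 dz 0.0235 twist -0.361 -> [ 0.37  -0.215  0.17 ] 12.0
```

>>> {"name": "jog_arm", "arguments": {
  "rows": [
    {"jaw": 100, "dx": -0.04, "dy": -0.02, "dz": 0, "twist": -0.08},
    {"jaw": 100, "dx": -0.08, "dy": -0.04, "dz": 0, "twist": -0.16},
    {"jaw": 100, "dx": -0.12, "dy": -0.06, "dz": 0, "twist": -0.24},
    {"jaw": 100, "dx": -0.16, "dy": -0.08, "dz": 0, "twist": -0.32},
    {"jaw": 100, "dx": -0.18, "dy": -0.093, "dz": 0.01, "twist": -0.36}
  ]
}}

```text
t: 16.2
tcp_pos: [0.3654, -0.2117, 0.1807]
eef_rot: [0.995, 0.104, 0.0, 0.0]
wrist_force: [0.7, -0.5, -1.6]
finger_gap: 0.607
```

```bash
cat >> h.py <<'E'
def lie(c,P,l,zlo=.003,zhi=.03):
    for r in env.regions_of(c,l):
        Q=P[r['mask']];Q=Q[(Q[:,2]>zlo)&(Q[:,2]<zhi)]
        if len(Q)<50: continue
        mu=Q.mean(0)
        (cx,cy),(a,b),an=cv2.minAreaRect(Q[:,:2].astype(np.float32)*1000)
        A=an if a>b else an+90
        # handle line: slim cross-sections
        t=np.array([cos(radians(A)),sin(radians(A))]);n=np.array([-t[1],t[0]])
        o=np.array([cx,cy])/1000;u=(Q[:,:2]-o)@t;v=(Q[:,:2]-o)@n
        us=[];vs=[];ws=[]
        for k in np.arange(u.min(),u.max(),.01):
            q=v[(u>=k)&(u<k+.01)]
            if len(q)>5: us.append(k+.005);lo,hi=np.percentile(q,[3,97]);vs.append((lo+hi)/2);ws.append(hi-lo)
        us,vs,ws=map(np.array,(us,vs,ws));h=ws<.024
        g=np.polyfit(us[h],vs[h],1);ang=A+degrees(atan(g[0]))
        print(l,round(r['confidence'],2),'rect',round(cx,1),round(cy,1),round(a),round(b),'ang',round(A,1),'handle ang',round(ang,1),'handle pt at u=0',(o+n*g[1]).round(4),'u',u.min().round(3),u.max().round(3),'widths',(ws*1000).round())
E
python3 - <<'E'
from h import *
c,W,P,s=wlook('w4',['spatula_mid'])
lie(c,P,'spatula_mid')
info()
E
```

```text
t 16.25 tcp [ 0.3614 -0.2087  0.1784] head 12.0 tilt 0.35 gap 0.609 F [-4.8  2.3 -0.4] q [-0.52  0.1  -0.42  1.05  0.    0.84]
spatula_mid [ 0.372 -0.214  0.009] 0.85
spatula_mid 0.71 rect 373.6 -212.7 50 208 ang 101.8 handle ang 102.1 handle pt at u=0 [ 0.3734 -0.2128] u -0.104 0.104 widths [16. 16. 16. 16. 16. 16. 17. 17. 17. 16. 16. 16. 25. 32. 42. 47. 46. 46.
 47. 47. 46.]
t 16.4 tcp [ 0.3683 -0.2134  0.1801] head 11.8 tilt 0.12 gap 0.611 F [ 0.4  0.  -0.8] q [-0.53  0.1  -0.41  1.05 -0.    0.84]
```

View pics/w4.png

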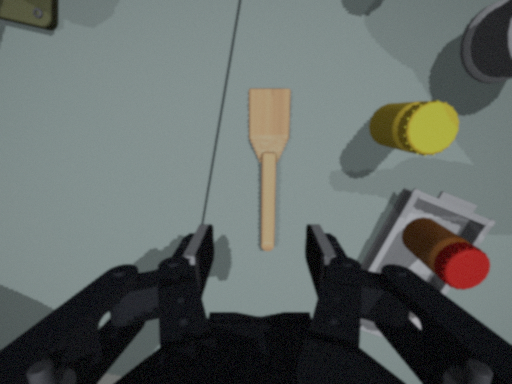

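Spatula: blade at top (270,110), handle end (267,245). Midpoint (0.3735,-0.2125), yaw 102°. Descending.

```bash
python3 - <<'E'
from h import *
plan((.3735,-.2125,.015,12.1))
E
```

```text
t 16.4 tcp [ 0.3683 -0.2134  0.1801] head 11.8 tilt 0.12 gap 0.611 F [ 0.4  0.  -0.8] q [-0.53  0.1  -0.41  1.05 -0.    0.84]
1 dx 0.0053 dy 0.0002 dz 0.1651 twist -0.004 -> [ 0.374 -0.212  0.015] 12.1
```

>>> {"name": "jog_arm", "arguments": {
  "rows": [
    {"jaw": 110, "dx": 0.005, "dy": 0, "dz": 0.04, "twist": 0},
    {"jaw": 110, "dx": 0.005, "dy": 0, "dz": 0.08, "twist": 0},
    {"jaw": 110, "dx": 0.005, "dy": 0, "dz": 0.12, "twist": 0},
    {"jaw": 110, "dx": 0.005, "dy": 0, "dz": 0.15, "twist": 0},
    {"jaw": 110, "dx": 0.005, "dy": 0, "dz": 0.165, "twist": 0}
  ]
}}

```text
t: 16.9
tcp_pos: [0.3732, -0.2125, 0.012]
eef_rot: [0.995, 0.103, -0.001, -0.001]
wrist_force: [0.9, 0.4, -0.0]
finger_gap: 0.564
```

```bash
python3 - <<'E'
from h import *
z=[]
for i in range(4): env.capture('wrist'); s=env.state(); z.append(np.r_[s['tcp_pos'],s['wrist_force']])
print(np.round(z,4)); print(np.mean(z,0).round(4)); info()
E
```

```text
[[ 0.3725 -0.2121  0.011  -0.6801 -0.2995 -1.9116]
 [ 0.3728 -0.2123  0.0125 -0.064  -0.3041 -0.3232]
 [ 0.3737 -0.2128  0.0137 -0.356  -0.4019  0.4854]
 [ 0.3744 -0.2131  0.0146  0.3202  0.6441  0.7049]]
[ 0.3733 -0.2126  0.0129 -0.195  -0.0903 -0.2611]
t 17.1 tcp [ 0.3744 -0.2131  0.0146] head 11.8 tilt 0.06 gap 0.571 F [0.3 0.6 0.7] q [-0.52  0.29 -0.68  0.6  -0.    0.85]
```

>>> {"name": "jog_arm", "arguments": {
  "rows": [
    {"jaw": 120, "dx": 0, "dy": 0, "dz": 0.004, "twist": 0},
    {"jaw": 140, "dx": 0, "dy": 0, "dz": 0.008, "twist": 0},
    {"jaw": 150, "dx": 0, "dy": 0, "dz": 0.01, "twist": 0},
    {"jaw": 160, "dx": 0, "dy": 0, "dz": 0.011, "twist": 0},
    {"jaw": 170, "dx": 0, "dy": 0, "dz": 0.011, "twist": 0}
  ]
}}

```text
t: 17.6
tcp_pos: [0.3728, -0.2121, 0.0033]
eef_rot: [0.995, 0.103, 0.0, 0.0]
wrist_force: [-0.2, -0.2, 0.1]
finger_gap: 0.331
```

>>> {"name": "jog_arm", "arguments": {
  "rows": [
    {"jaw": 190, "dx": 0, "dy": 0, "dz": 0, "twist": 0},
    {"jaw": 210, "dx": 0, "dy": 0, "dz": 0, "twist": 0},
    {"jaw": 230, "dx": 0, "dy": 0, "dz": 0, "twist": 0},
    {"jaw": 240, "dx": 0, "dy": 0, "dz": 0, "twist": 0},
    {"jaw": 240, "dx": 0, "dy": 0, "dz": 0, "twist": 0}
  ],
  "force": 50
}}

```text
t: 18.1
tcp_pos: [0.3729, -0.2122, 0.0032]
eef_rot: [0.995, 0.103, 0.0, 0.0]
wrist_force: [0.4, 1.3, 0.3]
finger_gap: 0.059
```

The gap is only 5 mm, so the grip missed. Looking.

```bash
python3 - <<'E'
from h import *
info()
a=env.capture('wrist')['color'];b=env.capture('side')['color'][100:230,260:420];d=env.capture('scene')['color'][70:200,180:340]
cv2.imwrite('pics/m1.png',np.vstack([np.hstack([cv2.resize(b,(400,325)),cv2.resize(d,(400,325))]),np.hstack([a[180:384,56:456],np.zeros((204,400,3),np.uint8)])]))
E
```

```text
t 18.1 tcp [ 0.3729 -0.2122  0.0032] head 11.9 tilt 0.01 gap 0.059 F [0.4 1.3 0.3] q [-0.52  0.3  -0.7   0.57  0.    0.85]
```

View pics/m1.png

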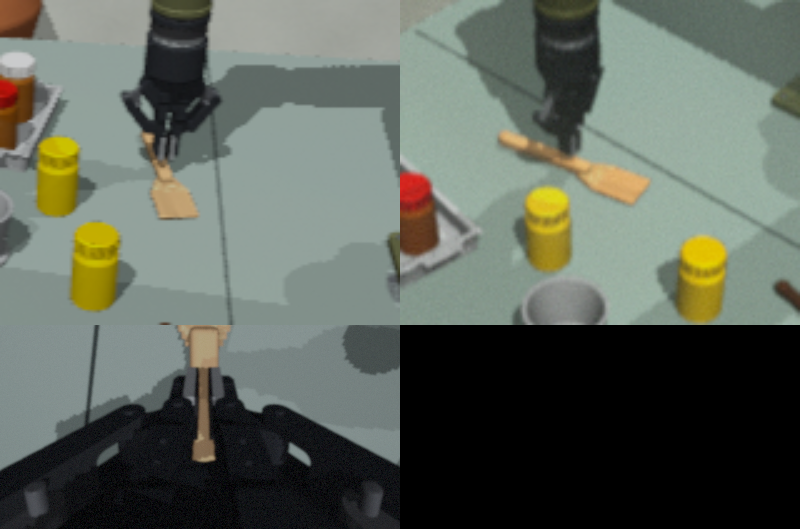

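>>> {"name": "jog_arm", "arguments": {
  "rows": [
    {"jaw": 255, "dx": 0, "dy": 0, "dz": 0, "twist": 0},
    {"jaw": 255, "dx": 0, "dy": 0, "dz": 0, "twist": 0},
    {"jaw": 255, "dx": 0, "dy": 0, "dz": -0.01, "twist": 0},
    {"jaw": 255, "dx": 0, "dy": 0, "dz": -0.03, "twist": 0},
    {"jaw": 255, "dx": 0, "dy": 0, "dz": -0.05, "twist": 0}
  ]
}}

```text
t: 18.75
tcp_pos: [0.3725, -0.212, 0.0541]
eef_rot: [0.995, 0.103, -0.0, -0.0]
wrist_force: [0.1, -0.4, 0.6]
finger_gap: 0.0
```

```bash
python3 - <<'E'
from h import *
info()
a=env.capture('wrist')['color'];b=env.capture('side')['color'][100:230,260:420];d=env.capture('scene')['color'][70:200,180:340]
cv2.imwrite('pics/m2.png',np.vstack([np.hstack([cv2.resize(b,(400,325)),cv2.resize(d,(400,325))]),np.hstack([a[180:384,56:456],np.zeros((204,400,3),np.uint8)])]))
E
```

```text
t 18.75 tcp [ 0.3725 -0.212   0.0541] head 11.9 tilt 0.05 gap 0.0 F [ 0.1 -0.4  0.6] q [-0.52  0.23 -0.62  0.72  0.    0.85]
```

View pics/m2.png

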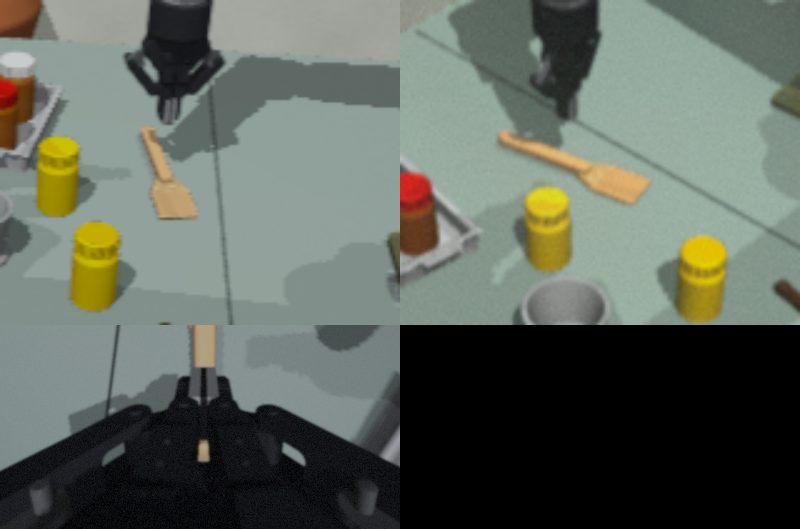

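The fingers closed above the handle, so the actual fingertip height seems higher than reported. I'll measure it from depth.

```bash
python3 - <<'E'
from h import *
s=info();p=s['tcp_pos']
for n in('side','scene'):
    c=env.capture(n);W=wfc(c);P=cloud(c,W)
    m=(np.hypot(P[...,0]-p[0],P[...,1]-p[1])<.06)&(P[...,2]>.035)
    Q=P[m]; o=np.argsort(Q[:,2]);print(n,m.sum(),Q[o[:8]].round(4)); 
    pr=np.array(c['camera_from_world'])@np.r_[p,1]; print('tcp px',c['cx']+c['fx']*pr[0]/-pr[2],c['cy']-c['fy']*pr[1]/-pr[2])
    u,v=int(c['cx']+c['fx']*pr[0]/-pr[2]),int(c['cy']-c['fy']*pr[1]/-pr[2])
    I=c['color'].copy();cv2.circle(I,(u,v),1,(255,0,255),-1);cv2.imwrite(f'pics/t_{n}.png',cv2.resize(I[v-40:v+40,u-50:u+50],None,fx=6,fy=6,interpolation=0))
E
cd pics; python3 -c "
import cv2,numpy as np
cv2.imwrite('t.png',cv2.resize(np.hstack([cv2.imread('t_side.png'),cv2.imread('t_scene.png')]),(800,320)))"
```

```text
t 18.9 tcp [ 0.3743 -0.213   0.0548] head 11.9 tilt 0.22 gap -0.0 F [-0.2 -0.3  0.8] q [-0.52  0.23 -0.62  0.71  0.    0.85]
side 4298 [[ 0.378  -0.2117  0.0779]
 [ 0.3749 -0.2039  0.0789]
 [ 0.372  -0.2016  0.0804]
 [ 0.3689 -0.2051  0.0824]
 [ 0.3658 -0.2046  0.0829]
 [ 0.3723 -0.2024  0.0836]
 [ 0.3817 -0.2069  0.084 ]
 [ 0.3755 -0.2009  0.0843]]
tcp px 325.44852921206217 155.09858236145632
scene 3216 [[ 0.3773 -0.2097  0.0769]
 [ 0.3747 -0.2038  0.0785]
 [ 0.3829 -0.2168  0.0804]
 [ 0.3655 -0.204   0.0806]
 [ 0.3719 -0.2022  0.0814]
 [ 0.3796 -0.2032  0.0817]
 [ 0.3761 -0.2065  0.0817]
 [ 0.3756 -0.2028  0.0833]]
tcp px 247.04209228119657 122.84253528120738
```

View pics/t.png

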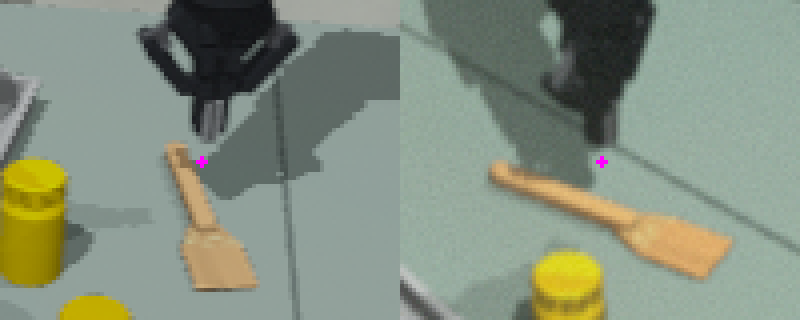

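Both cameras put the shut fingertips at z≈0.077 while the reported TCP is 0.055. The fingers end about 22 mm short of the reported TCP, which also explains the jars being gripped by the cap. I'll allow for that: tip at 3 mm needs a reported z≈-0.019, approached gently.

>>> {"name": "jog_arm", "arguments": {
  "rows": [
    {"jaw": 165, "dx": 0, "dy": 0, "dz": 0, "twist": 0},
    {"jaw": 165, "dx": 0, "dy": 0, "dz": 0, "twist": 0},
    {"jaw": 165, "dx": 0, "dy": 0, "dz": 0.02, "twist": 0},
    {"jaw": 165, "dx": 0, "dy": 0, "dz": 0.04, "twist": 0},
    {"jaw": 165, "dx": 0, "dy": 0, "dz": 0.055, "twist": 0}
  ]
}}

```text
t: 19.5
tcp_pos: [0.3721, -0.2117, -0.0031]
eef_rot: [0.995, 0.103, -0.001, -0.0]
wrist_force: [0.7, -0.1, -0.2]
finger_gap: 0.356
```

>>> {"name": "jog_arm", "arguments": {
  "rows": [
    {"jaw": 165, "dx": 0, "dy": 0, "dz": 0.005, "twist": 0},
    {"jaw": 165, "dx": 0, "dy": 0, "dz": 0.01, "twist": 0},
    {"jaw": 165, "dx": 0, "dy": 0, "dz": 0.012, "twist": 0},
    {"jaw": 165, "dx": 0, "dy": 0, "dz": 0.013, "twist": 0},
    {"jaw": 165, "dx": 0, "dy": 0, "dz": 0.014, "twist": 0}
  ]
}}

```text
t: 20.0
tcp_pos: [0.3733, -0.2125, -0.0154]
eef_rot: [0.995, 0.103, 0.0, 0.0]
wrist_force: [-0.5, -0.2, -0.0]
finger_gap: 0.353
```

```bash
python3 - <<'E'
from h import *
s=info();p=s['tcp_pos']
a=env.capture('wrist');P=cloud(a,wfc(a,s))
b=env.capture('side')['color'][100:230,260:420];d=env.capture('scene')['color'][70:200,180:340]
cv2.imwrite('pics/m3.png',np.vstack([np.hstack([cv2.resize(b,(400,325)),cv2.resize(d,(400,325))]),np.hstack([a['color'][180:384,56:456],np.zeros((204,400,3),np.uint8)])]))
E
```

```text
t 20.0 tcp [ 0.3733 -0.2125 -0.0154] head 11.9 tilt 0.06 gap 0.353 F [-0.5 -0.2 -0. ] q [-0.52  0.33 -0.72  0.52  0.    0.85]
```

View pics/m3.png

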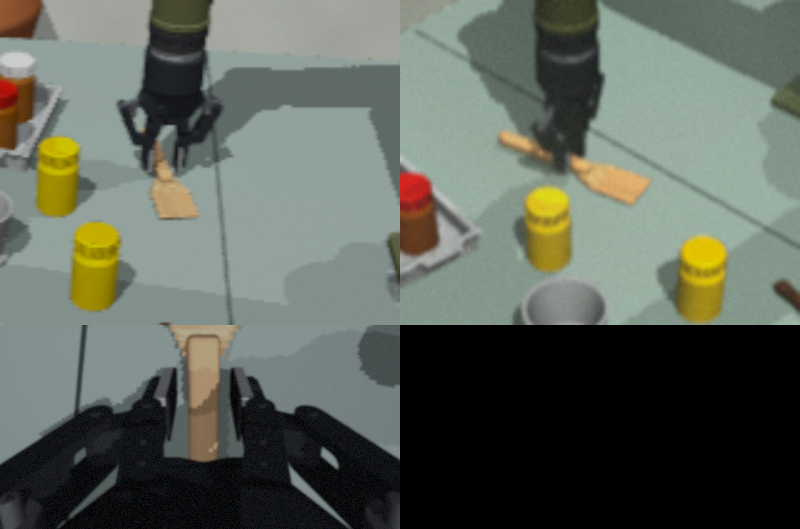

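Fingers straddle the handle. 3 mm more and close.

>>> {"name": "jog_arm", "arguments": {
  "rows": [
    {"jaw": 165, "dx": 0, "dy": 0, "dz": 0.001, "twist": 0},
    {"jaw": 165, "dx": 0, "dy": 0, "dz": 0.002, "twist": 0},
    {"jaw": 185, "dx": 0, "dy": 0, "dz": 0.002, "twist": 0},
    {"jaw": 205, "dx": 0, "dy": 0, "dz": 0.002, "twist": 0},
    {"jaw": 225, "dx": 0, "dy": 0, "dz": 0.002, "twist": 0}
  ],
  "force": 50
}}

```text
t: 20.65
tcp_pos: [0.3728, -0.2121, -0.0176]
eef_rot: [0.995, 0.103, 0.0, -0.0]
wrist_force: [-0.3, -0.1, 2.4]
finger_gap: 0.192
```

>>> {"name": "jog_arm", "arguments": {
  "rows": [
    {"jaw": 235, "dx": 0, "dy": 0, "dz": 0, "twist": 0},
    {"jaw": 235, "dx": 0, "dy": 0, "dz": 0, "twist": 0},
    {"jaw": 235, "dx": 0, "dy": 0, "dz": 0, "twist": 0},
    {"jaw": 235, "dx": 0, "dy": 0, "dz": -0.01, "twist": 0},
    {"jaw": 235, "dx": 0, "dy": 0, "dz": -0.025, "twist": 0}
  ]
}}

```text
t: 21.15
tcp_pos: [0.3719, -0.2116, 0.007]
eef_rot: [0.995, 0.103, -0.001, -0.001]
wrist_force: [-1.3, 0.1, -0.1]
finger_gap: 0.192
```

```bash
python3 - <<'E'
from h import *
s=info();p=s['tcp_pos']
a=env.capture('wrist');P=cloud(a,wfc(a,s))
b=env.capture('side')['color'][100:230,260:420];d=env.capture('scene')['color'][70:200,180:340]
cv2.imwrite('pics/m4.png',np.vstack([np.hstack([cv2.resize(b,(400,325)),cv2.resize(d,(400,325))]),np.hstack([a['color'][180:384,56:456],np.zeros((204,400,3),np.uint8)])]))
E
```

```text
t 21.15 tcp [ 0.3719 -0.2116  0.007 ] head 11.9 tilt 0.14 gap 0.192 F [-1.3  0.1 -0.1] q [-0.52  0.3  -0.69  0.58 -0.    0.85]
```

View pics/m4.png

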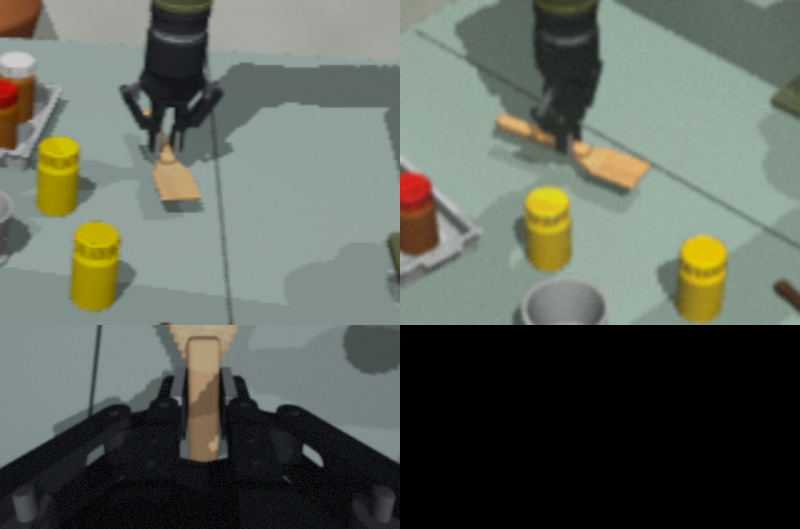

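Spatula held level (gap 16 mm). Lifting and carrying to the green tray's near half.

```bash
python3 - <<'E'
from h import *
plan((.373,-.212,.14,12),(.575,.310,.14,-6),vmax=.19)
E
```

```text
t 21.3 tcp [ 0.3739 -0.2128  0.008 ] head 11.9 tilt 0.15 gap 0.191 F [-0.5  0.5 -0.1] q [-0.52  0.3  -0.69  0.58 -0.    0.85]
1 dx -0.0007 dy -0.0010 dz -0.1320 twist -0.002 -> [ 0.373 -0.212  0.14 ] 12.0
2 dx 0.1020 dy -0.1562 dz -0.0000 twist 0.105 -> [ 0.44  -0.038  0.14 ] 6.0
3 dx 0.0852 dy -0.1660 dz -0.0000 twist 0.105 -> [0.508 0.136 0.14 ] 0.0
4 dx 0.0673 dy -0.1740 dz -0.0000 twist 0.105 -> [0.575 0.31  0.14 ] -6.0
```

>>> {"name": "jog_arm", "arguments": {
  "rows": [
    {"jaw": 235, "dx": 0, "dy": 0, "dz": -0.02, "twist": 0},
    {"jaw": 235, "dx": 0, "dy": 0, "dz": -0.055, "twist": 0},
    {"jaw": 235, "dx": 0, "dy": 0, "dz": -0.09, "twist": 0},
    {"jaw": 235, "dx": 0, "dy": 0, "dz": -0.12, "twist": 0},
    {"jaw": 235, "dx": 0, "dy": 0, "dz": -0.132, "twist": 0}
  ]
}}

```text
t: 21.8
tcp_pos: [0.3743, -0.213, 0.1415]
eef_rot: [0.995, 0.103, 0.002, 0.001]
wrist_force: [0.3, -0.7, -0.6]
finger_gap: 0.194
```

>>> {"name": "jog_arm", "arguments": {
  "rows": [
    {"jaw": 235, "dx": 0.015, "dy": -0.022, "dz": 0, "twist": 0.01},
    {"jaw": 235, "dx": 0.035, "dy": -0.053, "dz": 0, "twist": 0.03},
    {"jaw": 235, "dx": 0.057, "dy": -0.087, "dz": 0, "twist": 0.06},
    {"jaw": 235, "dx": 0.08, "dy": -0.122, "dz": 0, "twist": 0.08},
    {"jaw": 235, "dx": 0.102, "dy": -0.156, "dz": 0, "twist": 0.1}
  ]
}}

```text
t: 22.3
tcp_pos: [0.4406, -0.037, 0.1386]
eef_rot: [0.999, 0.053, -0.0, -0.0]
wrist_force: [1.1, -0.5, -1.1]
finger_gap: 0.193
```

>>> {"name": "jog_arm", "arguments": {
  "rows": [
    {"jaw": 235, "dx": 0.017, "dy": -0.033, "dz": 0, "twist": 0.02},
    {"jaw": 235, "dx": 0.034, "dy": -0.066, "dz": 0, "twist": 0.04},
    {"jaw": 235, "dx": 0.051, "dy": -0.1, "dz": 0, "twist": 0.06},
    {"jaw": 235, "dx": 0.068, "dy": -0.133, "dz": 0, "twist": 0.08},
    {"jaw": 235, "dx": 0.085, "dy": -0.166, "dz": 0, "twist": 0.1}
  ]
}}

```text
t: 22.8
tcp_pos: [0.5073, 0.1371, 0.1383]
eef_rot: [1.0, 0.003, -0.001, 0.0]
wrist_force: [0.9, -0.4, 0.8]
finger_gap: 0.191
```

>>> {"name": "jog_arm", "arguments": {
  "rows": [
    {"jaw": 235, "dx": 0.016, "dy": -0.042, "dz": 0, "twist": 0.03},
    {"jaw": 235, "dx": 0.032, "dy": -0.084, "dz": 0, "twist": 0.06},
    {"jaw": 235, "dx": 0.048, "dy": -0.124, "dz": 0, "twist": 0.09},
    {"jaw": 235, "dx": 0.06, "dy": -0.156, "dz": 0, "twist": 0.11},
    {"jaw": 235, "dx": 0.067, "dy": -0.174, "dz": 0, "twist": 0.11}
  ]
}}

```text
t: 23.3
tcp_pos: [0.5736, 0.313, 0.1377]
eef_rot: [0.999, -0.051, -0.0, -0.0]
wrist_force: [-0.4, -0.7, -0.7]
finger_gap: 0.192
```

```bash
python3 - <<'E'
from h import *
env.capture('scene')
c,W,P,s=wlook('w5',['tool_tray','spatula_mid'])
for r in env.regions_of(c,'tool_tray'):
    Q=P[r['mask']];Q=Q[(Q[:,2]>.022)&(Q[:,2]<.045)];print(r['confidence'],cv2.minAreaRect(Q[:,:2].astype(np.float32)*1000),Q[:,2].max())
plan((.575,.310,.02,-6))
E
```

```text
t 23.4 tcp [0.5737 0.3128 0.1374] head -5.7 tilt 0.03 gap 0.192 F [ 0.8  0.1 -1.5] q [0.5  0.51 0.07 1.13 0.   2.17]
tool_tray [ 0.606  0.31  -0.   ] 0.88
tool_tray [0.785 0.171 0.002] 0.17
spatula_mid [0.574 0.309 0.164] 0.69
0.94 ((607.6619873046875, 307.0877685546875), (289.79339599609375, 150.34408569335938), 83.58341979980469) 0.032167580172051236
t 23.6 tcp [0.5724 0.3088 0.1386] head -5.9 tilt 0.11 gap 0.19 F [-0.4  0.3 -0.4] q [ 0.49  0.51  0.07  1.13 -0.    2.17]
1 dx 0.0024 dy -0.0014 dz 0.1186 twist 0.001 -> [0.575 0.31  0.02 ] -6.0
```

View pics/w5.png

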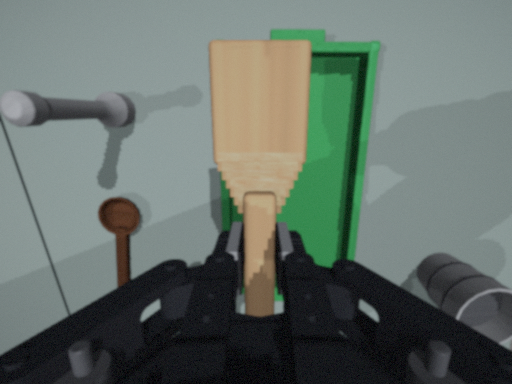

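Spatula held straight over the tray's left half; tray refit centre (0.6075,0.307), axis 83.6°. Lowering.

>>> {"name": "jog_arm", "arguments": {
  "rows": [
    {"jaw": 235, "dx": 0.004, "dy": -0.001, "dz": 0.03, "twist": 0.01},
    {"jaw": 235, "dx": 0.004, "dy": -0.001, "dz": 0.065, "twist": 0.01},
    {"jaw": 235, "dx": 0.004, "dy": -0.001, "dz": 0.1, "twist": 0.01},
    {"jaw": 235, "dx": 0.004, "dy": -0.001, "dz": 0.125, "twist": 0.01},
    {"jaw": 235, "dx": 0.004, "dy": -0.001, "dz": 0.138, "twist": 0.01}
  ]
}}

```text
t: 24.1
tcp_pos: [0.5751, 0.3082, -0.0012]
eef_rot: [0.998, -0.057, -0.002, 0.001]
wrist_force: [-0.7, -0.2, -0.0]
finger_gap: 0.192
```

>>> {"name": "jog_arm", "arguments": {
  "rows": [
    {"jaw": 235, "dx": 0, "dy": 0, "dz": 0.004, "twist": 0},
    {"jaw": 235, "dx": 0, "dy": 0, "dz": 0.007, "twist": 0},
    {"jaw": 235, "dx": 0, "dy": 0, "dz": 0.009, "twist": 0},
    {"jaw": 235, "dx": 0, "dy": 0, "dz": 0.01, "twist": 0},
    {"jaw": 235, "dx": 0, "dy": 0, "dz": 0.011, "twist": 0}
  ]
}}

```text
t: 24.6
tcp_pos: [0.578, 0.3111, -0.0088]
eef_rot: [0.998, -0.056, 0.001, -0.0]
wrist_force: [-0.4, 0.3, -1.0]
finger_gap: 0.196
```

```bash
python3 - <<'E'
from h import *
s=info();p=s['tcp_pos']
a=env.capture('wrist')
b=env.capture('side')['color'][210:340,160:320];d=env.capture('scene')['color'][200:330,270:430]
cv2.imwrite('pics/m5.png',np.vstack([np.hstack([cv2.resize(b,(400,325)),cv2.resize(d,(400,325))]),np.hstack([a['color'][180:384,56:456],np.zeros((204,400,3),np.uint8)])]))
E
```

```text
t 24.6 tcp [ 0.578   0.3111 -0.0088] head -6.5 tilt 0.11 gap 0.196 F [-0.4  0.3 -1. ] q [ 0.49  0.63 -0.13  0.81 -0.    2.18]
```

View pics/m5.png

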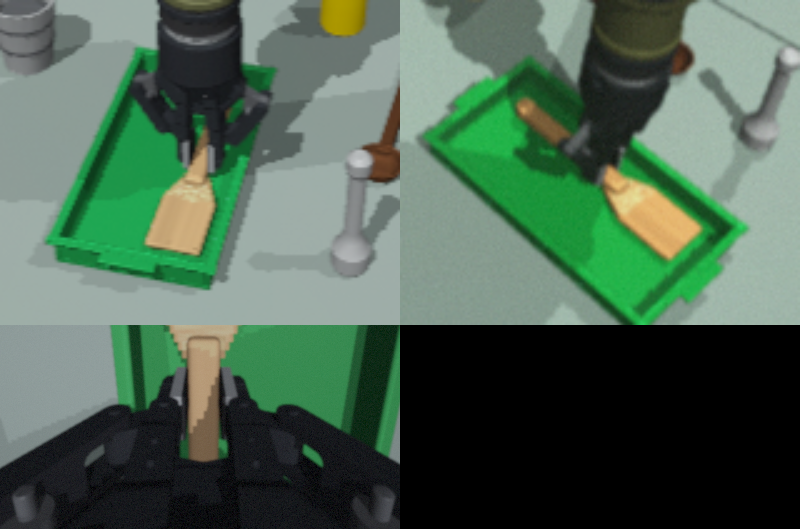

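Inside the walls, a few mm above the floor. Continuing down to contact.

>>> {"name": "jog_arm", "arguments": {
  "rows": [
    {"jaw": 235, "dx": 0, "dy": 0, "dz": 0.001, "twist": 0},
    {"jaw": 235, "dx": 0, "dy": 0, "dz": 0.002, "twist": 0},
    {"jaw": 235, "dx": 0, "dy": 0, "dz": 0.003, "twist": 0},
    {"jaw": 235, "dx": 0, "dy": 0, "dz": 0.004, "twist": 0},
    {"jaw": 235, "dx": 0, "dy": 0, "dz": 0.004, "twist": 0}
  ]
}}

```text
t: 25.25
tcp_pos: [0.5772, 0.3106, -0.0136]
eef_rot: [0.998, -0.056, -0.0, -0.0]
wrist_force: [-1.1, -0.7, 1.9]
finger_gap: 0.191
```

>>> {"name": "jog_arm", "arguments": {
  "rows": [
    {"jaw": 235, "dx": 0, "dy": 0, "dz": 0.001, "twist": 0},
    {"jaw": 235, "dx": 0, "dy": 0, "dz": 0.001, "twist": 0},
    {"jaw": 235, "dx": 0, "dy": 0, "dz": 0.001, "twist": 0},
    {"jaw": 235, "dx": 0, "dy": 0, "dz": 0.001, "twist": 0},
    {"jaw": 235, "dx": 0, "dy": 0, "dz": 0.001, "twist": 0}
  ]
}}

```text
t: 25.75
tcp_pos: [0.5772, 0.3106, -0.0136]
eef_rot: [0.998, -0.056, 0.0, -0.0]
wrist_force: [-3.2, -0.5, 7.4]
finger_gap: 0.192
```

>>> {"name": "jog_arm", "arguments": {
  "rows": [
    {"jaw": 195, "dx": 0, "dy": 0, "dz": -0.001, "twist": 0},
    {"jaw": 180, "dx": 0, "dy": 0, "dz": -0.001, "twist": 0},
    {"jaw": 170, "dx": 0, "dy": 0, "dz": -0.001, "twist": 0},
    {"jaw": 165, "dx": 0, "dy": 0, "dz": -0.004, "twist": 0},
    {"jaw": 165, "dx": 0, "dy": 0, "dz": -0.01, "twist": 0}
  ]
}}

```text
t: 26.25
tcp_pos: [0.5767, 0.3104, -0.0052]
eef_rot: [0.998, -0.056, -0.001, 0.0]
wrist_force: [-0.1, -0.2, 0.4]
finger_gap: 0.352
```

>>> {"name": "jog_arm", "arguments": {
  "rows": [
    {"jaw": 165, "dx": 0, "dy": 0, "dz": -0.03, "twist": 0},
    {"jaw": 165, "dx": 0, "dy": 0, "dz": -0.07, "twist": 0},
    {"jaw": 165, "dx": -0.02, "dy": 0.01, "dz": -0.11, "twist": 0},
    {"jaw": 165, "dx": -0.05, "dy": 0.03, "dz": -0.15, "twist": 0},
    {"jaw": 165, "dx": -0.08, "dy": 0.05, "dz": -0.18, "twist": 0}
  ]
}}

```text
t: 26.75
tcp_pos: [0.4929, 0.2705, 0.1772]
eef_rot: [0.998, -0.056, 0.001, -0.001]
wrist_force: [0.5, -0.3, 0.6]
finger_gap: 0.347
```

```bash
python3 - <<'E'
from h import *
plan((.39,.205,.175,-10))
c=shot('scene','sc6');W=wfc(c);P=cloud(c,W);lie(c,P,'spatula_mid',.005,.03);lie(c,P,'spoon_mid',.003,.03)
E
```

```text
t 26.75 tcp [0.4929 0.2705 0.1772] head -6.5 tilt 0.17 gap 0.347 F [ 0.5 -0.3  0.6] q [ 0.5   0.34 -0.11  1.12 -0.    2.19]
1 dx -0.0949 dy 0.0767 dz 0.0022 twist 0.062 -> [0.39  0.205 0.175] -10.0
spatula_mid 0.63 rect 576.0 310.4 207 50 ang 83.0 handle ang 83.7 handle pt at u=0 [0.5787 0.3101] u -0.104 0.104 widths [14. 16. 14. 16. 14. 13. 14. 15. 14. 17. 16. 17. 28. 34. 44. 44. 47. 44.
 43. 45. 44.]
spoon_mid 0.73 rect 386.6 209.3 202 48 ang 73.7 handle ang 78.1 handle pt at u=0 [0.3944 0.207 ] u -0.101 0.101 widths [17. 14. 13. 16. 14. 16. 12. 12. 14. 12. 12. 10. 10. 12. 10. 24. 33. 43.
 44. 38. 11.]
```

View pics/sc6.png

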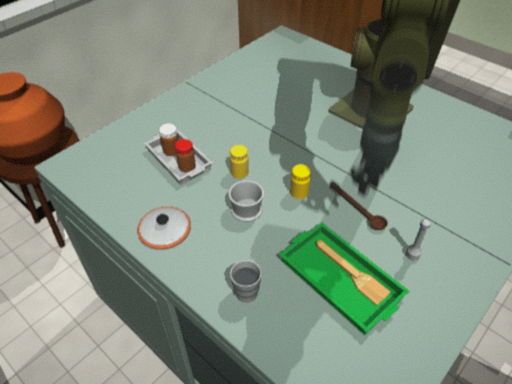

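Both jars stand in the steel tray (168,138 / 185,155) and the spatula lies flat in the green tray (350,270). Now the spoon.

>>> {"name": "jog_arm", "arguments": {
  "rows": [
    {"jaw": 165, "dx": -0.03, "dy": 0.024, "dz": 0, "twist": 0.02},
    {"jaw": 165, "dx": -0.06, "dy": 0.048, "dz": 0, "twist": 0.04},
    {"jaw": 165, "dx": -0.085, "dy": 0.068, "dz": 0, "twist": 0.06},
    {"jaw": 165, "dx": -0.095, "dy": 0.077, "dz": 0, "twist": 0.06},
    {"jaw": 165, "dx": -0.095, "dy": 0.077, "dz": 0, "twist": 0.06}
  ]
}}

```text
t: 27.4
tcp_pos: [0.3887, 0.2038, 0.1742]
eef_rot: [0.996, -0.086, -0.0, 0.0]
wrist_force: [0.1, 0.2, 1.9]
finger_gap: 0.354
```

```bash
python3 - <<'E'
from h import *
env.capture('scene');env.capture('scene')
c,W,P,s=wlook('w7',['spoon_mid'])
lie(c,P,'spoon_mid')
info()
E
```

```text
t 27.55 tcp [0.3915 0.2055 0.1747] head -9.9 tilt 0.11 gap 0.348 F [ 0.3 -0.3  0.1] q [ 0.48  0.14 -0.39  1.04  0.    2.23]
spoon_mid [0.393 0.211 0.007] 0.91
spoon_mid 0.91 rect 396.7 206.7 204 46 ang 81.4 handle ang 78.4 handle pt at u=0 [0.3922 0.2074] u -0.102 0.102 widths [15. 13. 13. 13. 13. 12. 13. 13. 13. 14. 12. 12. 13. 13. 12. 13. 35. 43.
 44. 35. 20.]
t 27.7 tcp [0.3909 0.2052 0.1746] head -9.9 tilt 0.04 gap 0.352 F [-0.  -0.2  0.3] q [ 0.48  0.14 -0.39  1.04  0.    2.23]
```

View pics/w7.png

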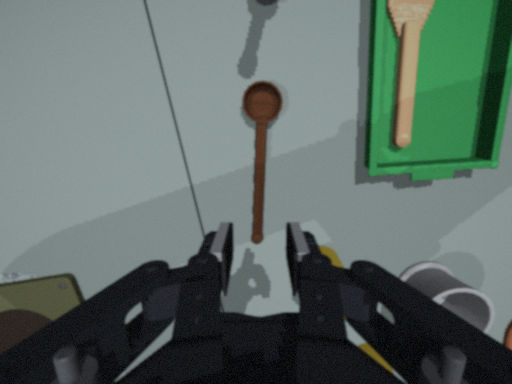

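Spoon: bowl (262,100), handle end (257,240). Mid (0.3925,0.2085), handle yaw 78.4°. Descending to the same tip height as for the spatula.

>>> {"name": "jog_arm", "arguments": {
  "rows": [
    {"jaw": 165, "dx": 0.001, "dy": -0.003, "dz": 0.04, "twist": 0.03},
    {"jaw": 165, "dx": 0.001, "dy": -0.003, "dz": 0.085, "twist": 0.03},
    {"jaw": 165, "dx": 0.001, "dy": -0.003, "dz": 0.13, "twist": 0.03},
    {"jaw": 165, "dx": 0.001, "dy": -0.003, "dz": 0.16, "twist": 0.03},
    {"jaw": 165, "dx": 0.001, "dy": -0.003, "dz": 0.175, "twist": 0.03}
  ]
}}

```text
t: 28.2
tcp_pos: [0.3896, 0.2066, -0.0032]
eef_rot: [0.995, -0.101, -0.002, 0.001]
wrist_force: [-0.1, 0.1, 0.0]
finger_gap: 0.357
```

>>> {"name": "jog_arm", "arguments": {
  "rows": [
    {"jaw": 165, "dx": 0, "dy": 0, "dz": 0.006, "twist": 0},
    {"jaw": 165, "dx": 0, "dy": 0, "dz": 0.012, "twist": 0},
    {"jaw": 165, "dx": 0, "dy": 0, "dz": 0.015, "twist": 0},
    {"jaw": 165, "dx": 0, "dy": 0, "dz": 0.017, "twist": 0},
    {"jaw": 165, "dx": 0, "dy": 0, "dz": 0.018, "twist": 0}
  ]
}}

```text
t: 28.7
tcp_pos: [0.3917, 0.2076, -0.0178]
eef_rot: [0.995, -0.101, 0.001, -0.0]
wrist_force: [-0.5, 0.1, -0.4]
finger_gap: 0.351
```

```bash
cat >>h.py <<'E'
def mont(f,sb,sc):
    a=env.capture('wrist')['color'];b=env.capture('side')['color'];d=env.capture('scene')['color']
    k=lambda I,r:cv2.resize(I[r[1]:r[1]+130,r[0]:r[0]+160],(400,325))
    cv2.imwrite(f,np.vstack([np.hstack([k(b,sb),k(d,sc)]),np.hstack([a[180:384,56:456],np.zeros((204,400,3),np.uint8)])]))
E
python3 - <<'E'
from h import *
info();mont('pics/m6.png',(240,200),(300,130))
E
```

```text
t 28.7 tcp [ 0.3917  0.2076 -0.0178] head -11.6 tilt 0.08 gap 0.351 F [-0.5  0.1 -0.4] q [ 0.49  0.35 -0.69  0.52  0.    2.26]
```

View pics/m6.png

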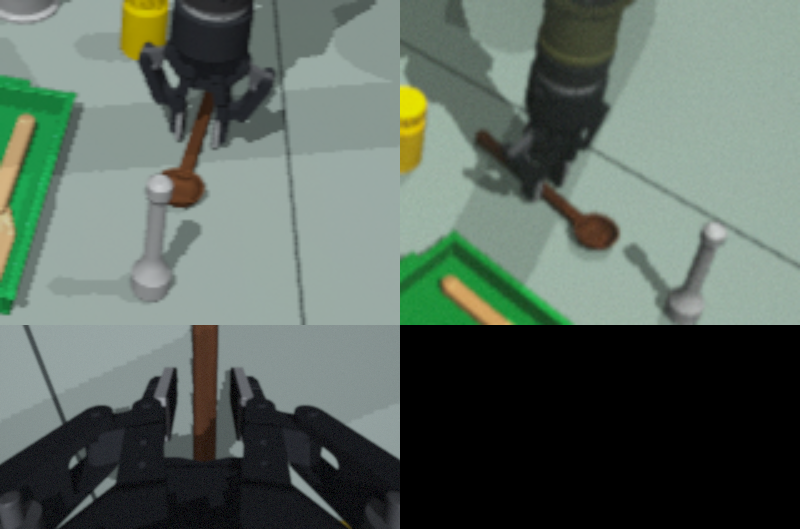

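>>> {"name": "jog_arm", "arguments": {
  "rows": [
    {"jaw": 185, "dx": 0, "dy": 0, "dz": 0.001, "twist": 0},
    {"jaw": 205, "dx": 0, "dy": 0, "dz": 0.001, "twist": 0},
    {"jaw": 225, "dx": 0, "dy": 0, "dz": 0.001, "twist": 0},
    {"jaw": 240, "dx": 0, "dy": 0, "dz": 0.001, "twist": 0},
    {"jaw": 245, "dx": 0, "dy": 0, "dz": 0.001, "twist": 0}
  ],
  "force": 50
}}

```text
t: 29.35
tcp_pos: [0.3912, 0.2073, -0.0189]
eef_rot: [0.995, -0.101, 0.0, -0.0]
wrist_force: [-1.3, -1.2, 5.5]
finger_gap: 0.145
```

>>> {"name": "jog_arm", "arguments": {
  "rows": [
    {"jaw": 245, "dx": 0, "dy": 0, "dz": 0, "twist": 0},
    {"jaw": 245, "dx": 0, "dy": 0, "dz": 0, "twist": 0},
    {"jaw": 245, "dx": 0, "dy": 0, "dz": -0.01, "twist": 0},
    {"jaw": 245, "dx": 0, "dy": 0, "dz": -0.03, "twist": 0},
    {"jaw": 245, "dx": 0, "dy": 0, "dz": -0.05, "twist": 0}
  ]
}}

```text
t: 29.85
tcp_pos: [0.3904, 0.2069, 0.0313]
eef_rot: [0.995, -0.101, -0.001, 0.0]
wrist_force: [0.2, 0.1, -1.1]
finger_gap: 0.143
```

```bash
python3 - <<'E'
from h import *
plan((.392,.208,.14,-11.6),(.638,.3035,.14,-6.4));mont('pics/m7.png',(240,200),(300,130))
E
```

```text
t 29.85 tcp [0.3904 0.2069 0.0313] head -11.6 tilt 0.09 gap 0.143 F [ 0.2  0.1 -1.1] q [ 0.49  0.28 -0.63  0.66  0.    2.26]
1 dx 0.0014 dy -0.0014 dz -0.1087 twist -0.000 -> [0.392 0.208 0.14 ] -11.6
2 dx 0.1109 dy -0.0715 dz -0.0000 twist -0.045 -> [0.515 0.256 0.14 ] -9.0
3 dx 0.1140 dy -0.0664 dz -0.0000 twist -0.045 -> [0.638 0.304 0.14 ] -6.4
```

View pics/m7.png

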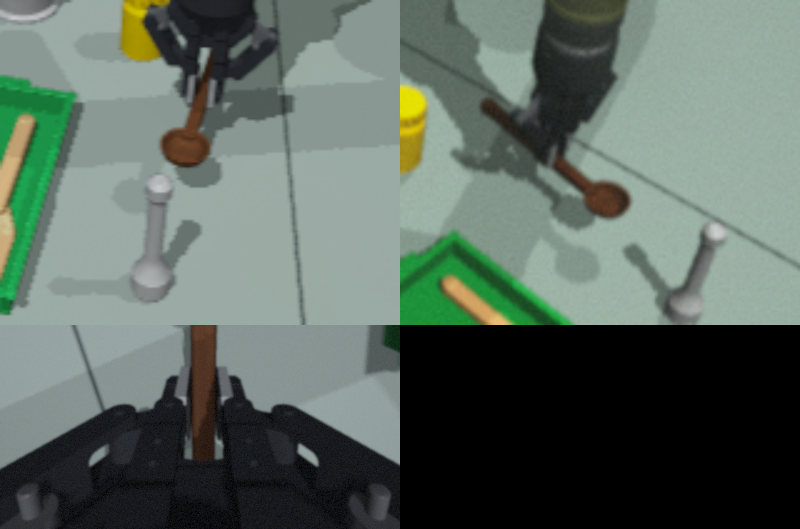

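Spoon held level. Carrying.

>>> {"name": "jog_arm", "arguments": {
  "rows": [
    {"jaw": 245, "dx": 0, "dy": 0, "dz": -0.03, "twist": 0},
    {"jaw": 245, "dx": 0, "dy": 0, "dz": -0.06, "twist": 0},
    {"jaw": 245, "dx": 0.005, "dy": -0.004, "dz": -0.09, "twist": 0},
    {"jaw": 245, "dx": 0.02, "dy": -0.013, "dz": -0.105, "twist": 0},
    {"jaw": 245, "dx": 0.04, "dy": -0.026, "dz": -0.109, "twist": 0}
  ]
}}

```text
t: 30.5
tcp_pos: [0.4358, 0.2248, 0.141]
eef_rot: [0.995, -0.101, 0.001, -0.0]
wrist_force: [0.7, -0.1, -0.5]
finger_gap: 0.141
```

```bash
python3 - <<'E'
from h import *
plan((.638,.3035,.14,-6.4))
E
```

```text
t 30.5 tcp [0.4358 0.2248 0.141 ] head -11.6 tilt 0.09 gap 0.141 F [ 0.7 -0.1 -0.5] q [ 0.48  0.24 -0.35  0.98  0.    2.25]
1 dx 0.1822 dy -0.1178 dz 0.0010 twist -0.091 -> [0.638 0.304 0.14 ] -6.4
```

>>> {"name": "jog_arm", "arguments": {
  "rows": [
    {"jaw": 245, "dx": 0.038, "dy": -0.025, "dz": 0, "twist": -0.02},
    {"jaw": 245, "dx": 0.08, "dy": -0.052, "dz": 0, "twist": -0.04},
    {"jaw": 245, "dx": 0.12, "dy": -0.078, "dz": 0, "twist": -0.06},
    {"jaw": 245, "dx": 0.16, "dy": -0.104, "dz": 0, "twist": -0.08},
    {"jaw": 245, "dx": 0.182, "dy": -0.118, "dz": 0, "twist": -0.09}
  ]
}}

```text
t: 31.0
tcp_pos: [0.6403, 0.3045, 0.1373]
eef_rot: [0.998, -0.056, -0.0, 0.0]
wrist_force: [-0.2, 0.2, -0.5]
finger_gap: 0.142
```

```bash
python3 - <<'E'
from h import *
env.capture('scene');env.capture('scene');env.capture('scene')
c,W,P,s=wlook('w8',['tool_tray','spoon_mid'])
for r in env.regions_of(c,'tool_tray'):
    Q=P[r['mask']];Q=Q[(Q[:,2]>.022)&(Q[:,2]<.045)];print(r['confidence'],cv2.minAreaRect(Q[:,:2].astype(np.float32)*1000),Q[:,2].max())
lie(c,P,'spoon_mid',.1,.25)
plan((.638,.3035,.0,-6.4))
E
```

```text
t 31.2 tcp [0.6367 0.3031 0.1375] head -6.5 tilt 0.22 gap 0.144 F [-0.1 -0.5 -0.3] q [0.44 0.61 0.24 1.21 0.   2.13]
tool_tray [ 0.61   0.308 -0.002] 0.91
spoon_mid [0.637 0.308 0.165] 0.64
0.87 ((607.7548217773438, 307.43182373046875), (288.9300537109375, 151.7062530517578), 84.29358673095703) 0.03244378824015126
spoon_mid 0.75 rect 646.5 330.3 47 150 ang 90.9 handle ang 83.5 handle pt at u=0 [0.6397 0.3302] u -0.075 0.075 widths [13. 13. 13. 12. 12. 12. 13. 13. 13. 13. 26. 39. 44. 41. 30.]
t 31.45 tcp [0.6364 0.3032 0.1401] head -6.5 tilt 0.02 gap 0.143 F [-0.6 -0.5 -1.2] q [0.44 0.61 0.24 1.21 0.   2.13]
1 dx 0.0015 dy -0.0005 dz 0.1401 twist -0.001 -> [0.638 0.304 0.   ] -6.4
```

View pics/w8.png

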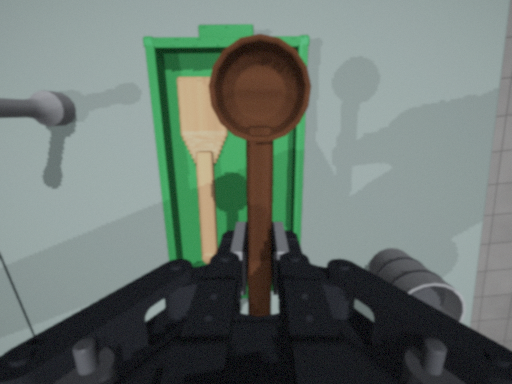

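Spoon aligned over the tray's right half, clear of the spatula (205,170). Lowering.

>>> {"name": "jog_arm", "arguments": {
  "rows": [
    {"jaw": 245, "dx": 0.001, "dy": 0, "dz": 0.03, "twist": 0},
    {"jaw": 245, "dx": 0.001, "dy": 0, "dz": 0.065, "twist": 0},
    {"jaw": 245, "dx": 0.001, "dy": 0, "dz": 0.1, "twist": 0},
    {"jaw": 245, "dx": 0.001, "dy": 0, "dz": 0.13, "twist": 0},
    {"jaw": 245, "dx": 0.001, "dy": 0, "dz": 0.142, "twist": 0}
  ]
}}

```text
t: 31.95
tcp_pos: [0.6354, 0.3021, -0.0052]
eef_rot: [0.998, -0.056, -0.002, 0.001]
wrist_force: [-0.6, -0.9, 0.1]
finger_gap: 0.146
```

>>> {"name": "jog_arm", "arguments": {
  "rows": [
    {"jaw": 245, "dx": 0, "dy": 0, "dz": 0.004, "twist": 0},
    {"jaw": 245, "dx": 0, "dy": 0, "dz": 0.008, "twist": 0},
    {"jaw": 245, "dx": 0, "dy": 0, "dz": 0.01, "twist": 0},
    {"jaw": 245, "dx": 0, "dy": 0, "dz": 0.011, "twist": 0},
    {"jaw": 245, "dx": 0, "dy": 0, "dz": 0.012, "twist": 0}
  ]
}}

```text
t: 32.45
tcp_pos: [0.6393, 0.3038, -0.0131]
eef_rot: [0.998, -0.056, 0.001, -0.001]
wrist_force: [0.5, 0.0, -0.7]
finger_gap: 0.143
```

>>> {"name": "jog_arm", "arguments": {
  "rows": [
    {"jaw": 245, "dx": 0, "dy": 0, "dz": 0.001, "twist": 0},
    {"jaw": 245, "dx": 0, "dy": 0, "dz": 0.001, "twist": 0},
    {"jaw": 245, "dx": 0, "dy": 0, "dz": 0.002, "twist": 0},
    {"jaw": 245, "dx": 0, "dy": 0, "dz": 0.002, "twist": 0},
    {"jaw": 245, "dx": 0, "dy": 0, "dz": 0.002, "twist": 0}
  ]
}}

```text
t: 32.95
tcp_pos: [0.6389, 0.3036, -0.0149]
eef_rot: [0.998, -0.056, 0.001, -0.0]
wrist_force: [-1.9, -0.8, 5.5]
finger_gap: 0.144
```

Contact at z -0.015 as expected (+5.5 N). Releasing.

>>> {"name": "jog_arm", "arguments": {
  "rows": [
    {"jaw": 205, "dx": 0, "dy": 0, "dz": -0.001, "twist": 0},
    {"jaw": 190, "dx": 0, "dy": 0, "dz": -0.001, "twist": 0},
    {"jaw": 178, "dx": 0, "dy": 0, "dz": -0.001, "twist": 0},
    {"jaw": 175, "dx": 0, "dy": 0, "dz": -0.004, "twist": 0},
    {"jaw": 175, "dx": 0, "dy": 0, "dz": -0.01, "twist": 0}
  ]
}}

```text
t: 33.45
tcp_pos: [0.6379, 0.3031, -0.0067]
eef_rot: [0.998, -0.056, -0.001, 0.0]
wrist_force: [0.4, -0.1, 0.1]
finger_gap: 0.314
```

>>> {"name": "jog_arm", "arguments": {
  "rows": [
    {"jaw": 175, "dx": 0, "dy": 0, "dz": -0.03, "twist": 0},
    {"jaw": 175, "dx": 0, "dy": 0, "dz": -0.07, "twist": 0},
    {"jaw": 150, "dx": -0.02, "dy": 0, "dz": -0.115, "twist": 0},
    {"jaw": 130, "dx": -0.05, "dy": 0, "dz": -0.16, "twist": 0},
    {"jaw": 130, "dx": -0.08, "dy": 0, "dz": -0.2, "twist": 0}
  ]
}}

```text
t: 33.95
tcp_pos: [0.5612, 0.3122, 0.1928]
eef_rot: [0.998, -0.057, 0.001, -0.0]
wrist_force: [1.1, 1.2, 0.4]
finger_gap: 0.493
```

```bash
python3 - <<'E'
from h import *
plan((.425,.39,.22,-6))
c=shot('scene','sc9');W=wfc(c);P=cloud(c,W);lie(c,P,'spatula_mid',.005,.03);lie(c,P,'spoon_mid',.005,.03)
cv2.imwrite('pics/sc9c.png',cv2.resize(c['color'][120:340,140:440],None,fx=2.6,fy=2.6,interpolation=2))
for d in env.tip_of(c,'pestle_mid'): print(w(W,d['centre']).round(3),d['confidence'])
E
```

```text
t 33.95 tcp [0.5612 0.3122 0.1928] head -6.5 tilt 0.1 gap 0.493 F [1.1 1.2 0.4] q [0.51 0.47 0.14 1.24 0.   2.19]
1 dx -0.1441 dy -0.0618 dz -0.0272 twist -0.009 -> [0.425 0.39  0.22 ] -6.0
spatula_mid 0.59 rect 579.8 309.6 207 51 ang 85.4 handle ang 82.8 handle pt at u=0 [0.5787 0.3097] u -0.103 0.103 widths [15. 18. 17. 15. 18. 16. 15. 17. 16. 17. 17. 16. 27. 34. 41. 46. 48. 47.
 48. 47. 43.]
spatula_mid 0.37 rect 799.7 178.7 22 51 ang 132.9 handle ang 130.1 handle pt at u=0 [0.8027 0.1815] u -0.025 0.025 widths [13.  6.  4.  7. 10.]
spoon_mid 0.62 rect 578.1 308.9 209 51 ang 84.1 handle ang 83.4 handle pt at u=0 [0.578  0.3089] u -0.104 0.104 widths [17. 16. 18. 15. 17. 16. 15. 17. 19. 17. 17. 18. 27. 33. 42. 47. 47. 47.
 47. 47. 44.]
spoon_mid 0.57 rect 632.2 305.1 203 48 ang 78.3 handle ang 83.1 handle pt at u=0 [0.6395 0.3036] u -0.101 0.101 widths [15. 20. 13. 11. 14. 12. 14. 14. 13. 14. 13. 11. 14. 13. 14. 16. 35. 43.
 43. 37. 10.]
```

View pics/sc9c.png

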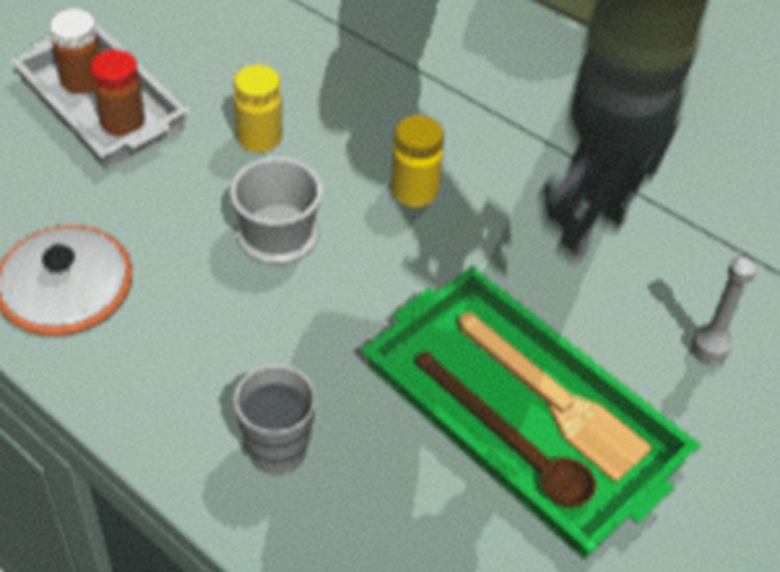

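Spatula and spoon lie side by side, flat, about 60 mm apart between handle centres. Now the pestle (scene crop 725,310).

>>> {"name": "jog_arm", "arguments": {
  "rows": [
    {"jaw": 130, "dx": -0.036, "dy": -0.015, "dz": -0.01, "twist": 0},
    {"jaw": 130, "dx": -0.072, "dy": -0.03, "dz": -0.02, "twist": 0},
    {"jaw": 130, "dx": -0.108, "dy": -0.046, "dz": -0.027, "twist": 0},
    {"jaw": 130, "dx": -0.136, "dy": -0.058, "dz": -0.027, "twist": 0},
    {"jaw": 130, "dx": -0.144, "dy": -0.062, "dz": -0.027, "twist": 0}
  ]
}}

```text
t: 34.65
tcp_pos: [0.423, 0.3906, 0.2161]
eef_rot: [0.998, -0.055, -0.001, 0.001]
wrist_force: [0.8, -0.9, -0.2]
finger_gap: 0.489
```

```bash
python3 - <<'E'
from h import *
env.capture('scene');env.capture('scene');env.capture('scene')
c,W,P,s=wlook('w10',['pestle_mid','mortar'])
m=(P[...,2]>.118)&(P[...,2]<.14)&(np.hypot(P[...,0]-.4325,P[...,1]-.4)<.035)
Q=P[m];print(m.sum(),Q.mean(0),cv2.minEnclosingCircle(Q[:,:2].astype(np.float32)))
m=(P[...,2]>.003)&(P[...,2]<.02)&(np.hypot(P[...,0]-.4325,P[...,1]-.4)<.035)
Q=P[m];print('head',m.sum(),cv2.minEnclosingCircle(Q[:,:2].astype(np.float32)) if len(Q) else '')
info()
c=env.capture('side');W=wfc(c);P=cloud(c,W);
for r in env.regions_of(c,'pestle_mid'):
    Q=P[r['mask']]
    for a,b in((.003,.02),(.05,.08),(.08,.11),(.115,.135)):
        q=Q[(Q[:,2]>a)&(Q[:,2]<b)]
        if len(q)>5: print(a,b,q.mean(0).round(4),q[:,0].min().round(4),q[:,0].max().round(4),len(q))
E
```

```text
t 34.85 tcp [0.4261 0.3894 0.2164] head -6.5 tilt 0.09 gap 0.487 F [-0.1 -0.6 -0.2] q [ 0.74  0.35  0.01  1.23 -0.    2.43]
pestle_mid [0.433 0.395 0.068] 0.94
mortar [0.573 0.308 0.011] 0.72
mortar [ 0.595 -0.011  0.007] 0.69
mortar [0.432 0.396 0.07 ] 0.63
429 [0.43266733 0.40109289 0.13156673] ((0.4325600564479828, 0.39979568123817444), 0.010958073660731316)
head 29 ((0.4328314960002899, 0.4052320718765259), 0.016470691189169884)
t 35.0 tcp [0.4265 0.3892 0.2169] head -6.6 tilt 0.05 gap 0.491 F [ 0.7  0.4 -0.4] q [ 0.74  0.35  0.01  1.24 -0.    2.43]
0.003 0.02 [0.4299 0.4133 0.0128] 0.414 0.4445 70
0.05 0.08 [0.4316 0.4057 0.0636] 0.4254 0.4385 60
0.08 0.11 [0.4313 0.406  0.0954] 0.425 0.4373 61
0.115 0.135 [0.4307 0.4048 0.1284] 0.4201 0.4411 103
```

View pics/w10.png

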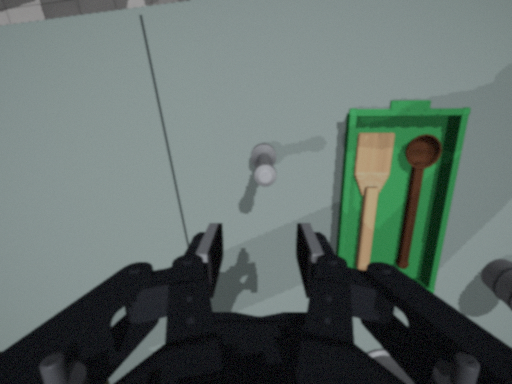

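Pestle upright: knob (264,175), axis at (0.4325,0.399). I'll align and go part-way down, then check the palm's clearance over the knob.

>>> {"name": "jog_arm", "arguments": {
  "rows": [
    {"jaw": 130, "dx": 0.005, "dy": -0.01, "dz": 0.01, "twist": 0},
    {"jaw": 130, "dx": 0.005, "dy": -0.01, "dz": 0.04, "twist": 0},
    {"jaw": 130, "dx": 0.005, "dy": -0.01, "dz": 0.08, "twist": 0},
    {"jaw": 130, "dx": 0.005, "dy": -0.01, "dz": 0.11, "twist": 0},
    {"jaw": 130, "dx": 0.005, "dy": -0.01, "dz": 0.132, "twist": 0}
  ]
}}

```text
t: 35.6
tcp_pos: [0.4309, 0.3987, 0.0823]
eef_rot: [0.998, -0.057, -0.001, 0.001]
wrist_force: [-0.1, -0.2, 0.3]
finger_gap: 0.49
```

```bash
python3 - <<'E'
from h import *
env.capture('scene');env.capture('scene');env.capture('scene')
info();mont('pics/m8.png',(220,220),(340,150))
E
```

```text
t 35.75 tcp [0.4306 0.3985 0.0834] head -6.5 tilt 0.23 gap 0.49 F [-0.3 -0.4  0.7] q [ 0.75  0.44 -0.2   0.93  0.    2.43]
```

View pics/m8.png

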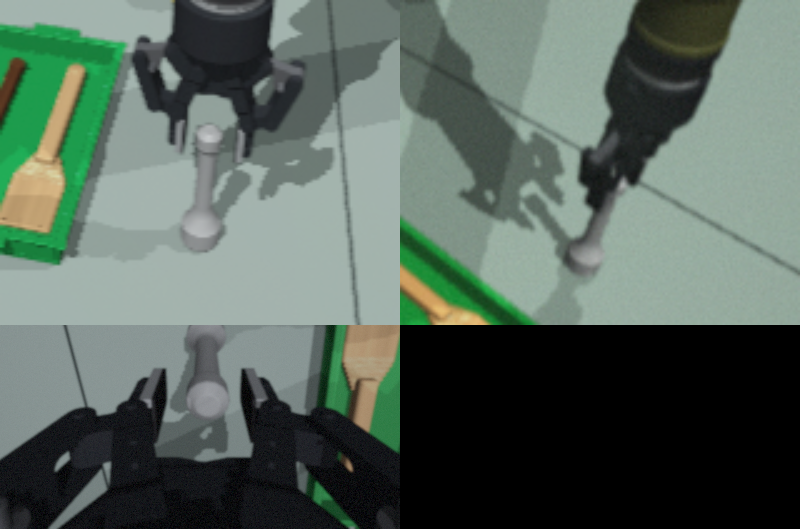

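```bash
python3 - <<'E'
from h import *
s=info();p=s['tcp_pos'];R=Ru(s['eef_rot'])
for n in('side','scene'):
    c=env.capture(n);P=cloud(c,wfc(c))
    q=(P-p)@R
    m=(abs(q[...,0])<.022)&(abs(q[...,1])<.045)&(P[...,2]>.137)
    z=P[m][:,2]; print(n,len(z),np.sort(z)[:12].round(4),np.histogram(z,bins=np.arange(.13,.24,.01)))
    Q=q[m][np.argsort(z)[:12]];print(Q.round(3))
E
```

```text
t 35.9 tcp [0.4326 0.4004 0.0868] head -6.5 tilt 0.16 gap 0.491 F [-0.1  0.9  0.9] q [ 0.75  0.44 -0.19  0.93  0.    2.43]
side 4641 [0.1374 0.1375 0.1377 0.1388 0.1393 0.1416 0.1437 0.1441 0.1462 0.1462
 0.1468 0.1471] (array([  5,  11,   3,   7,  11,  58,  76,  79, 109,   2]), array([0.13, 0.14, 0.15, 0.16, 0.17, 0.18, 0.19, 0.2 , 0.21, 0.22, 0.23]))
[[ 0.022 -0.013 -0.051]
 [ 0.02  -0.012 -0.051]
 [ 0.019 -0.001 -0.051]
 [ 0.02  -0.011 -0.052]
 [ 0.02   0.    -0.052]
 [ 0.02  -0.011 -0.055]
 [ 0.019  0.011 -0.057]
 [ 0.02  -0.011 -0.057]
 [ 0.022 -0.013 -0.059]
 [ 0.019 -0.004 -0.059]
 [ 0.02  -0.01  -0.06 ]
 [ 0.02   0.01  -0.06 ]]
scene 2857 [0.1378 0.1384 0.1395 0.1396 0.1407 0.1416 0.1423 0.143  0.1463 0.1485
 0.15   0.1535] (array([ 4,  7,  2,  3, 12, 22, 19, 26, 39,  2]), array([0.13, 0.14, 0.15, 0.16, 0.17, 0.18, 0.19, 0.2 , 0.21, 0.22, 0.23]))
[[-0.021 -0.004 -0.051]
 [-0.021 -0.009 -0.052]
 [-0.021  0.01  -0.053]
 [ 0.019 -0.01  -0.053]
 [-0.021  0.005 -0.054]
 [-0.022 -0.005 -0.055]
 [-0.019 -0.007 -0.056]
 [-0.021 -0.01  -0.056]
 [-0.022 -0.006 -0.06 ]
 [-0.021 -0.009 -0.062]
 [-0.021 -0.006 -0.063]
 [-0.022 -0.007 -0.067]]
```

Palm bottom is about 0.18 at reported z 0.087 (offset 95 mm). At z 0.049 it clears the knob by about 9 mm. Descending and gripping.

>>> {"name": "jog_arm", "arguments": {
  "rows": [
    {"jaw": 130, "dx": 0, "dy": 0, "dz": 0.01, "twist": 0},
    {"jaw": 130, "dx": 0, "dy": 0, "dz": 0.02, "twist": 0},
    {"jaw": 130, "dx": 0, "dy": 0, "dz": 0.03, "twist": 0},
    {"jaw": 130, "dx": 0, "dy": 0, "dz": 0.035, "twist": 0},
    {"jaw": 130, "dx": 0, "dy": 0, "dz": 0.037, "twist": 0}
  ]
}}

```text
t: 36.5
tcp_pos: [0.4307, 0.3987, 0.0472]
eef_rot: [0.998, -0.056, -0.001, 0.001]
wrist_force: [-0.9, 0.5, 0.2]
finger_gap: 0.492
```

>>> {"name": "jog_arm", "arguments": {
  "rows": [
    {"jaw": 150, "dx": 0, "dy": 0, "dz": 0, "twist": 0},
    {"jaw": 170, "dx": 0, "dy": 0, "dz": 0, "twist": 0},
    {"jaw": 190, "dx": 0, "dy": 0, "dz": 0, "twist": 0},
    {"jaw": 205, "dx": 0, "dy": 0, "dz": 0, "twist": 0},
    {"jaw": 220, "dx": 0, "dy": 0, "dz": 0, "twist": 0}
  ],
  "force": 60
}}

```text
t: 37.0
tcp_pos: [0.4319, 0.3997, 0.049]
eef_rot: [0.998, -0.056, 0.0, -0.0]
wrist_force: [0.5, -0.1, 0.9]
finger_gap: 0.178
```

>>> {"name": "jog_arm", "arguments": {
  "rows": [
    {"jaw": 240, "dx": 0, "dy": 0, "dz": 0, "twist": 0},
    {"jaw": 240, "dx": 0, "dy": 0, "dz": 0, "twist": 0},
    {"jaw": 240, "dx": 0, "dy": 0, "dz": 0, "twist": 0},
    {"jaw": 240, "dx": 0, "dy": 0, "dz": -0.01, "twist": 0},
    {"jaw": 240, "dx": 0, "dy": 0, "dz": -0.025, "twist": 0}
  ]
}}

```text
t: 37.5
tcp_pos: [0.4297, 0.3979, 0.0724]
eef_rot: [0.998, -0.056, -0.002, 0.002]
wrist_force: [-1.0, -0.3, -2.4]
finger_gap: 0.182
```

```bash
python3 - <<'E'
from h import *
info();mont('pics/m9.png',(220,200),(340,150))
E
```

```text
t 37.5 tcp [0.4297 0.3979 0.0724] head -6.5 tilt 0.28 gap 0.182 F [-1.  -0.3 -2.4] q [ 0.75  0.45 -0.22  0.91  0.    2.43]
```

View pics/m9.png

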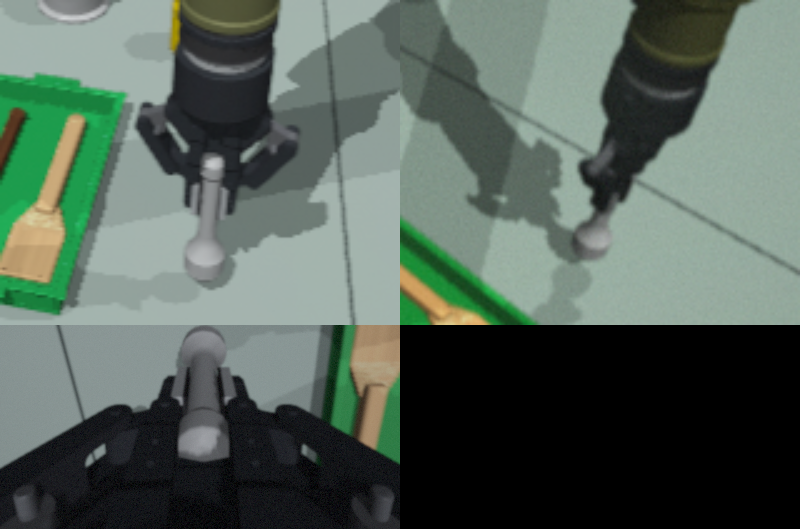

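Pestle held upright (gap 15 mm, 2.4 N weight). Carrying to the mortar.

```bash
python3 - <<'E'
from h import *
env.capture('scene');env.capture('scene');env.capture('scene')
plan((.432,.399,.17,-6.5),(.597,.02,.17,-6.5),vmax=.21)
c=env.capture('scene')
for n in('side','scene'):
    c=env.capture(n);P=cloud(c,wfc(c))
    m=(P[...,2]>.06)&(P[...,2]<.075)&(np.hypot(P[...,0]-.597,P[...,1]+.007)<.06)
    Q=P[m];print(n,m.sum(),cv2.minEnclosingCircle(Q[:,:2].astype(np.float32)))
E
```

```text
t 37.8 tcp [0.4308 0.3989 0.0727] head -6.5 tilt 0.09 gap 0.182 F [-0.5 -0.1 -2.5] q [ 0.75  0.45 -0.22  0.9   0.    2.43]
1 dx 0.0012 dy -0.0003 dz -0.0973 twist 0.001 -> [0.432 0.399 0.17 ] -6.5
2 dx 0.1034 dy 0.1789 dz -0.0000 twist -0.000 -> [0.514 0.21  0.17 ] -6.5
3 dx 0.1034 dy 0.1789 dz -0.0000 twist -0.000 -> [0.597 0.02  0.17 ] -6.5
side 226 ((0.5965235233306885, -0.008007089607417583), 0.049032531678676605)
scene 287 ((0.5982987284660339, -0.009691612794995308), 0.04810486361384392)
```

Mortar rim centre is (0.597,-0.009) from both cameras.

>>> {"name": "jog_arm", "arguments": {
  "rows": [
    {"jaw": 240, "dx": 0, "dy": 0, "dz": -0.02, "twist": 0},
    {"jaw": 240, "dx": 0, "dy": 0, "dz": -0.045, "twist": 0},
    {"jaw": 240, "dx": 0, "dy": 0, "dz": -0.07, "twist": 0},
    {"jaw": 240, "dx": 0, "dy": 0, "dz": -0.09, "twist": 0},
    {"jaw": 240, "dx": 0.004, "dy": 0.007, "dz": -0.098, "twist": 0}
  ]
}}

```text
t: 38.45
tcp_pos: [0.4354, 0.3932, 0.1734]
eef_rot: [0.998, -0.056, 0.001, -0.001]
wrist_force: [-0.3, 0.1, -2.0]
finger_gap: 0.182
```

>>> {"name": "jog_arm", "arguments": {
  "rows": [
    {"jaw": 240, "dx": 0.013, "dy": 0.023, "dz": 0, "twist": 0},
    {"jaw": 240, "dx": 0.033, "dy": 0.057, "dz": 0, "twist": 0},
    {"jaw": 240, "dx": 0.055, "dy": 0.095, "dz": 0, "twist": 0},
    {"jaw": 240, "dx": 0.077, "dy": 0.133, "dz": 0, "twist": 0},
    {"jaw": 240, "dx": 0.099, "dy": 0.172, "dz": 0, "twist": 0}
  ]
}}

```text
t: 38.95
tcp_pos: [0.5134, 0.2076, 0.1704]
eef_rot: [0.998, -0.056, -0.001, 0.001]
wrist_force: [1.5, -0.5, -2.0]
finger_gap: 0.18
```

```bash
python3 - <<'E'
from h import *
plan((.592,-.009,.17,-6.5))
E
```

```text
t 38.95 tcp [0.5134 0.2076 0.1704] head -6.5 tilt 0.1 gap 0.18 F [ 1.5 -0.5 -2. ] q [ 0.38  0.33 -0.14  1.1  -0.    2.07]
1 dx 0.1025 dy 0.2064 dz 0.0004 twist 0.001 -> [ 0.592 -0.009  0.17 ] -6.5
```

>>> {"name": "jog_arm", "arguments": {
  "rows": [
    {"jaw": 240, "dx": 0.022, "dy": 0.044, "dz": 0, "twist": 0},
    {"jaw": 240, "dx": 0.044, "dy": 0.088, "dz": 0, "twist": 0},
    {"jaw": 240, "dx": 0.066, "dy": 0.132, "dz": 0, "twist": 0},
    {"jaw": 240, "dx": 0.086, "dy": 0.172, "dz": 0, "twist": 0},
    {"jaw": 240, "dx": 0.1, "dy": 0.2, "dz": 0, "twist": 0}
  ]
}}

```text
t: 39.45
tcp_pos: [0.5903, -0.0038, 0.1703]
eef_rot: [0.998, -0.058, -0.001, 0.001]
wrist_force: [1.2, 0.6, -1.9]
finger_gap: 0.18
```

```bash
python3 - <<'E'
from h import *
env.capture('scene');env.capture('scene');env.capture('scene')
c,W,P,s=wlook('w11',['mortar'])
env.capture('scene')
plan((.597,-.0085,.17,-6.5))
for n in('side','scene'):
    c=env.capture(n);W=wfc(c);P=cloud(c,W)
    for d in env.tip_of(c,'pestle_mid')+env.tip_of(c,'mortar'): print(n,w(W,d['centre']).round(3),d['confidence'])
E
```

```text
t 39.65 tcp [ 0.5896 -0.0013  0.1703] head -6.6 tilt 0.14 gap 0.18 F [ 0.  -0.2 -2.7] q [-0.    0.39 -0.05  1.14  0.    1.68]
mortar [ 0.6   -0.009  0.005] 0.89
t 39.8 tcp [0.5896 0.0007 0.171 ] head -6.4 tilt 0.08 gap 0.183 F [ 0.5  0.7 -2.7] q [ 0.    0.39 -0.05  1.14  0.    1.68]
1 dx 0.0084 dy 0.0083 dz 0.0010 twist 0.002 -> [ 0.597 -0.008  0.17 ] -6.5
side [0.587 0.001 0.191] 0.78
side [ 0.598 -0.003  0.001] 0.6
side [ 0.59  -0.     0.192] 0.39
scene [0.59  0.004 0.188] 0.76
scene [ 0.585 -0.339  0.042] 0.15
scene [ 0.596 -0.007  0.   ] 0.93
```

View pics/w11.png

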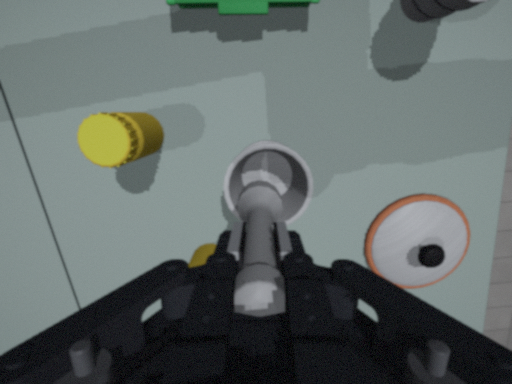

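Mortar centre is (0.5975,-0.007); in the wrist view the rim circle is at (268,185) below the pestle. Centring, then lowering.

>>> {"name": "jog_arm", "arguments": {
  "rows": [
    {"jaw": 240, "dx": 0.004, "dy": 0.004, "dz": 0, "twist": 0},
    {"jaw": 240, "dx": 0.008, "dy": 0.007, "dz": 0, "twist": 0},
    {"jaw": 240, "dx": 0.008, "dy": 0.007, "dz": 0.015, "twist": 0},
    {"jaw": 240, "dx": 0.008, "dy": 0.007, "dz": 0.035, "twist": 0},
    {"jaw": 240, "dx": 0.008, "dy": 0.007, "dz": 0.045, "twist": 0}
  ]
}}

```text
t: 40.6
tcp_pos: [0.597, -0.0084, 0.1249]
eef_rot: [0.998, -0.057, -0.001, 0.0]
wrist_force: [-0.6, 0.3, -2.5]
finger_gap: 0.183
```

```bash
python3 - <<'E'
from h import *
env.capture('scene');env.capture('scene');env.capture('scene')
info();mont('pics/m10.png',(180,100),(170,110))
E
```

```text
t 40.75 tcp [ 0.5971 -0.0082  0.1259] head -6.5 tilt 0.1 gap 0.179 F [-0.5  0.3 -1.8] q [-0.01  0.43 -0.11  1.04 -0.    1.67]
```

View pics/m10.png

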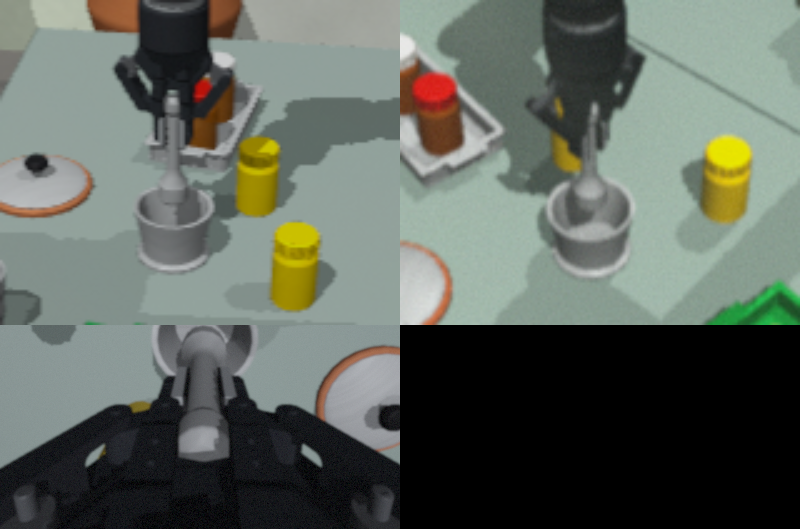

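Well centred over the mortar. Lowering.

>>> {"name": "jog_arm", "arguments": {
  "rows": [
    {"jaw": 240, "dx": 0, "dy": 0, "dz": 0.015, "twist": 0},
    {"jaw": 240, "dx": 0, "dy": 0, "dz": 0.032, "twist": 0},
    {"jaw": 240, "dx": 0, "dy": 0, "dz": 0.046, "twist": 0},
    {"jaw": 240, "dx": 0, "dy": 0, "dz": 0.056, "twist": 0},
    {"jaw": 240, "dx": 0, "dy": 0, "dz": 0.061, "twist": 0}
  ]
}}

```text
t: 41.4
tcp_pos: [0.5975, -0.008, 0.0652]
eef_rot: [0.998, -0.056, -0.0, 0.0]
wrist_force: [-0.5, -0.4, -3.2]
finger_gap: 0.178
```

>>> {"name": "jog_arm", "arguments": {
  "rows": [
    {"jaw": 240, "dx": 0, "dy": 0, "dz": 0.001, "twist": 0},
    {"jaw": 240, "dx": 0, "dy": 0, "dz": 0.001, "twist": 0},
    {"jaw": 240, "dx": 0, "dy": 0, "dz": 0.002, "twist": 0},
    {"jaw": 240, "dx": 0, "dy": 0, "dz": 0.003, "twist": 0},
    {"jaw": 240, "dx": 0, "dy": 0, "dz": 0.003, "twist": 0}
  ]
}}

```text
t: 41.9
tcp_pos: [0.5977, -0.008, 0.0627]
eef_rot: [0.998, -0.056, 0.0, -0.0]
wrist_force: [0.7, -0.2, -2.6]
finger_gap: 0.176
```

>>> {"name": "jog_arm", "arguments": {
  "rows": [
    {"jaw": 240, "dx": 0, "dy": 0, "dz": 0.001, "twist": 0},
    {"jaw": 240, "dx": 0, "dy": 0, "dz": 0.001, "twist": 0},
    {"jaw": 240, "dx": 0, "dy": 0, "dz": 0.002, "twist": 0},
    {"jaw": 240, "dx": 0, "dy": 0, "dz": 0.003, "twist": 0},
    {"jaw": 240, "dx": 0, "dy": 0, "dz": 0.003, "twist": 0}
  ]
}}

```text
t: 42.4
tcp_pos: [0.5974, -0.0079, 0.0593]
eef_rot: [0.998, -0.056, -0.0, -0.0]
wrist_force: [0.2, -0.1, -2.6]
finger_gap: 0.179
```

>>> {"name": "jog_arm", "arguments": {
  "rows": [
    {"jaw": 240, "dx": 0, "dy": 0, "dz": 0.001, "twist": 0},
    {"jaw": 240, "dx": 0, "dy": 0, "dz": 0.001, "twist": 0},
    {"jaw": 240, "dx": 0, "dy": 0, "dz": 0.001, "twist": 0},
    {"jaw": 240, "dx": 0, "dy": 0, "dz": 0.001, "twist": 0},
    {"jaw": 240, "dx": 0, "dy": 0, "dz": 0.001, "twist": 0}
  ]
}}

```text
t: 42.9
tcp_pos: [0.5977, -0.008, 0.059]
eef_rot: [0.998, -0.056, 0.0, 0.0]
wrist_force: [-2.2, 0.0, 4.0]
finger_gap: 0.181
```

Contact (weight −2.6 N changed to +4 N). Opening gently and rising straight up past the knob.

>>> {"name": "jog_arm", "arguments": {
  "rows": [
    {"jaw": 205, "dx": 0, "dy": 0, "dz": 0, "twist": 0},
    {"jaw": 190, "dx": 0, "dy": 0, "dz": 0, "twist": 0},
    {"jaw": 165, "dx": 0, "dy": 0, "dz": 0, "twist": 0},
    {"jaw": 140, "dx": 0, "dy": 0, "dz": 0, "twist": 0},
    {"jaw": 110, "dx": 0, "dy": 0, "dz": 0, "twist": 0}
  ]
}}

```text
t: 43.4
tcp_pos: [0.5975, -0.008, 0.0582]
eef_rot: [0.998, -0.056, -0.0, -0.0]
wrist_force: [-0.2, 0.2, 0.4]
finger_gap: 0.569
```

>>> {"name": "jog_arm", "arguments": {
  "rows": [
    {"jaw": 90, "dx": 0, "dy": 0, "dz": 0, "twist": 0},
    {"jaw": 90, "dx": 0, "dy": 0, "dz": -0.01, "twist": 0},
    {"jaw": 90, "dx": 0, "dy": 0, "dz": -0.03, "twist": 0},
    {"jaw": 90, "dx": 0, "dy": 0, "dz": -0.06, "twist": 0},
    {"jaw": 90, "dx": 0, "dy": 0, "dz": -0.095, "twist": 0}
  ]
}}

```text
t: 43.9
tcp_pos: [0.5967, -0.008, 0.1542]
eef_rot: [0.998, -0.056, -0.001, 0.0]
wrist_force: [0.6, -0.4, 0.1]
finger_gap: 0.648
```

>>> {"name": "jog_arm", "arguments": {
  "rows": [
    {"jaw": 90, "dx": 0, "dy": 0, "dz": -0.03, "twist": 0},
    {"jaw": 90, "dx": -0.03, "dy": 0, "dz": -0.06, "twist": 0},
    {"jaw": 90, "dx": -0.07, "dy": 0, "dz": -0.08, "twist": 0},
    {"jaw": 90, "dx": -0.115, "dy": 0, "dz": -0.1, "twist": 0},
    {"jaw": 90, "dx": -0.16, "dy": 0, "dz": -0.1, "twist": 0}
  ]
}}

```text
t: 44.4
tcp_pos: [0.439, 0.0102, 0.2569]
eef_rot: [0.998, -0.057, 0.003, -0.0]
wrist_force: [-0.3, 0.7, 0.3]
finger_gap: 0.646
```

```bash
python3 - <<'E'
from h import *
env.capture('side')
info()
C={n:env.capture(n) for n in('scene','side')}
for n,c in C.items():
    W=wfc(c);P=cloud(c,W)
    for l in 'jar_red_mid jar_white_mid spatula_mid spoon_mid pestle_mid jar_tray tool_tray mortar pot_lid tumbler'.split():
        d=[(w(W,e['centre']).round(3).tolist(),round(e['confidence'],2)) for e in env.tip_of(c,l) if e['confidence']>.4];print(n,l,d)
    if n=='scene': cv2.imwrite('pics/f1.png',cv2.resize(c['color'][110:340,130:440],None,fx=2.5,fy=2.5,interpolation=2))
    else: cv2.imwrite('pics/f2.png',cv2.resize(c['color'][110:330,150:370],None,fx=2.7,fy=2.7,interpolation=2))
E
```

```text
t 44.45 tcp [0.4281 0.0107 0.2546] head -6.4 tilt 0.38 gap 0.645 F [-10.    0.   -0.1] q [ 0.02  0.08 -0.24  1.26  0.    1.71]
scene jar_red_mid [([0.504, -0.124, 0.04], 0.78), ([0.596, -0.25, 0.048], 0.64), ([0.454, 0.057, 0.048], 0.59)]
scene jar_white_mid [([0.582, -0.341, 0.044], 0.77)]
scene spatula_mid [([0.577, 0.307, 0.008], 0.6)]
scene spoon_mid [([0.641, 0.303, 0.007], 0.56)]
scene pestle_mid [([0.599, -0.007, 0.074], 0.66)]
scene jar_tray [([0.59, -0.295, 0.003], 0.68)]
scene tool_tray [([0.605, 0.31, 0.001], 0.72)]
scene mortar [([0.596, -0.009, -0.001], 0.57)]
scene pot_lid [([0.789, -0.131, 0.003], 0.59)]
scene tumbler [([0.785, 0.171, -0.002], 0.91)]
side jar_red_mid [([0.501, -0.121, 0.048], 0.97), ([0.457, 0.054, 0.044], 0.74), ([0.596, -0.256, 0.046], 0.64)]
side jar_white_mid [([0.579, -0.339, 0.047], 0.81)]
side spatula_mid [([0.574, 0.311, 0.008], 0.95)]
side spoon_mid [([0.641, 0.306, 0.013], 0.72)]
side pestle_mid []
side jar_tray [([0.587, -0.294, -0.001], 0.83)]
side tool_tray [([0.607, 0.308, 0.003], 0.74), ([0.587, -0.294, -0.001], 0.43)]
side mortar [([0.598, -0.003, -0.001], 0.95)]
side pot_lid [([0.787, -0.124, 0.0], 0.7)]
side tumbler [([0.787, 0.166, -0.0], 0.65)]
```

View pics/f1.png

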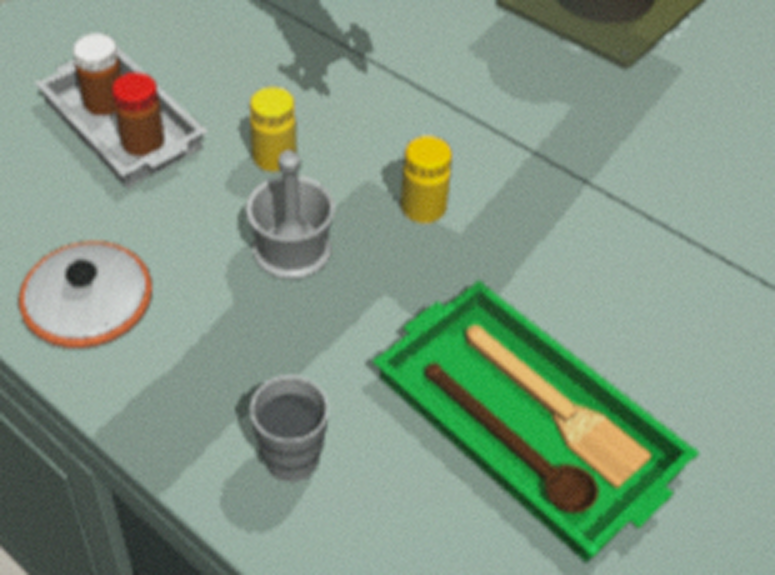

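View pics/f2.png

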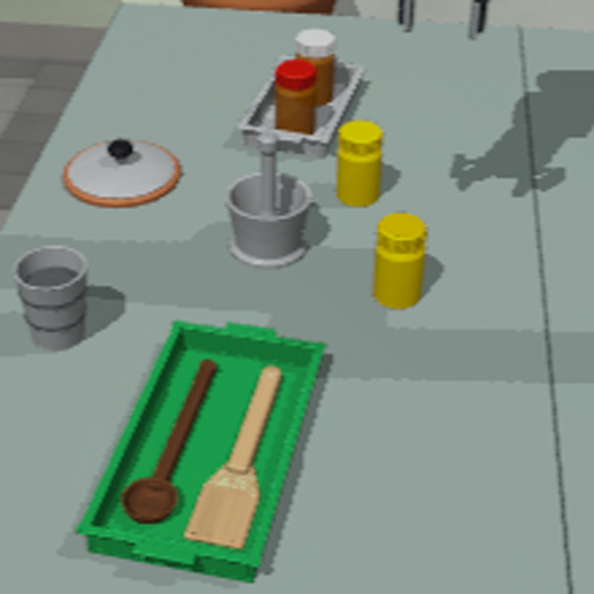

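Both views agree. Jars are upright in the steel tray, spatula and spoon lie flat side by side in the green tray, the pestle stands in the mortar, and the lid, tumbler and yellow jars have not moved. Handing in.

```bash
python3 - <<'E'
from h import *
info();print(env.hand_in())
E
```

```text
t 45.55 tcp [0.4386 0.0101 0.2535] head -6.5 tilt 0.0 gap 0.645 F [-0.4  0.3 -0. ] q [ 0.02  0.09 -0.23  1.25 -0.    1.71]
the job is handed in; nothing more can be done
None
```

The job is done and handed in at 45.6 s on the robot's clock; the hand-in gave no verdict. In the order asked, I put:
- **Jars:** the red-capped and then the white-capped amber jar upright in the steel tray.
- **Utensils:** the spatula and the spoon side by side lengthwise in the green tray.
- **Pestle:** head down in the mortar.

Each was lowered until the wrist force showed contact (about 4–7 N) before I let go.

**Last checks:** The last scene and side views show everything in its place. The pot lid, the tumbler and the two yellow jars were within a few millimetres of where they started. The gripper was open, well clear and touching nothing.

**What disagreed or failed:**
- **Fingertips:** They end about 22 mm short of the reported TCP. The jars were therefore held by their caps, and the first closing on the spatula went over its handle without moving it. I measured the offset by depth and allowed for it from then on.
- **Pestle in the side view:** The network did not find the pestle there at the end. The picture itself shows it standing, and the scene view put its middle at z 0.074, where about 0.077 is expected.
- **Force reading:** One reading of −10 N sideways came as the arm stopped from its retreat; it was back to zero before I handed in.

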